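# Pack the leftover spares and close up

## Robot

A 7-joint arm with a two-finger parallel gripper is mounted at the origin on the work surface. World frame = base frame: x ahead of the robot, y to its left, z up, the work surface at z = 0. Lengths are in m, angles in rad, forces in N, time in s.
With the tool pointing down it reaches from about 0.425 to 0.825 m from the base axis. Payload 3.6 kg.
Tool frame: the origin (TCP) lies midway between the tips of the shut fingers; the grasp point (between the pads) lies 19 mm behind it; z points along the fingers, y is the line along which they close (so a half turn about z gives the same grasp; the last joint's range is limited). The gripper opens to 93 mm and grips with 3 to 60 N. Pads are 15 mm wide; open, the fingers measure 128 mm over their backs; the gripper's body (75 mm by 188 mm) begins 65 mm behind the grasp point.
Start: joints at [1.131, 0.615, -0.013, 1.423, 0.008, 1.103, -0.04], TCP at [0.261, -0.595, 0.219] pointing down, gripper open.
Joint ranges: [-3.12, 3.12], [-0.3, 2.06], [-1.34, 1.32], [0.26, 2.42], [-1.36, 4.5], [0.01, 1.98], [-2.84, 2.84]. Speed limits (rad/s): [2.79, 2.79, 3.14, 3.14, 3.14, 3.14, 3.14].

## Interface

Orientations are given as a unit quaternion [x, y, z, w].
In Python, from station import ctrl gives the robot as it stands.
- The arm moves only by the tool apply_moves, never from a script. Its argument "motion" is text: rows parted by semicolons, each of 4 numbers parted by spaces: the shift along the world's x, y, z in cm, then the turn about the world's z in degrees. In form: dx dy dz turn; .... A call has 1 to 10 rows; each row is the pose to reach, as a shift and turn from the pose commanded when the call began; what a row does not reach only later rows make up. A row lasts 1/10 s, in which the tool goes at most 50 mm and 8.59 degrees, less where a joint would pass 70% of its speed; a pose out of reach is approached as far as the arm can. A call with a gripper value outside its range is refused whole. "grip" is the closure, from 0 (fully open) to 1 (shut), set as the call begins (left out, the last holds). The fingers move at their own pace and stop on an object; "newtons" is the grip in N (left out, the last holds). Time passes only in rows, so rows that repeat a pose let the fingers close. It gives the time, the measured TCP pose, the force, the opening and the grip force at its end, in the units of the state.
- ctrl.sense(): the state, without advancing time (a new reading comes with each control period).
- ctrl.camera(name): name is "scene" or "side" or "wrist"; returns a dict with "pixels" (400x640x3 uint8, blue, green, red), "depth" (400x640 float32, m along the optical axis (not along the pixel's ray), 0 where there is no reading), "K" (3x3 intrinsics, pixels), "dist" ([k1, k2, p1, p2, k3] as OpenCV has them; the pictures are not rectified), "extrinsics" (4x4, takes a point from camera to world coordinates). Camera axes: x right, y up, looking along -z (the intrinsics and any distortion apply to the point x, -y, -z); pixel columns grow to the right and rows downward; lengths in m; the calibration is good to about 2 mm. A picture is of the moment at which its call begins.
- ctrl.job_done(): hands the job in; it is judged then, once.
The state is a dict: "time": time; "joint_pos": joint angles; "joint_vel": joint speeds; "joint_torque": joint torques, N m; "position": TCP position; "tcp_rot": TCP orientation; "force": force on the tool from outside, world axes, zero at the start; "torque": the same for the moment, N m; "finger_gap": opening from 0.0 (shut) to 1.0 (fully open); "grip_force": force on a finger pad.
Only numpy, scipy, OpenCV 4.12 (cv2) and the standard library are available. Lean on these libraries where they do the work, as an engineer would, in place of code of your own. Each camera call takes 0.05 s, during which the arm holds its last target. There are 200 camera calls.

## Task

Pack up after the job: prise up the lid of the aluminium spares box with the screwdriver blade in its pry notch and open it, put every brass bush inside, and shut the lid fully; unscrew and swing open the captive cap of the dry canister, put every porcelain terminal block inside, then swing the cap back down and screw it fully tight. Lay the screwdriver back in its tool tray, and leave the tape, pliers and reflector alone.

Things in the scene. Friction and masses are not known exactly. Their poses are not given: they have to be found in the camera images.
- sparesbox: Aluminium spares box, fixed to the bench: 150 deep (its x), 200 wide (its y), walls 3 thick and 60 high, floor 3 thick, plus a flush lid 6 thick on top (66 high in all). Origin: centre of its underside. Front (the side with the pry notch) faces its -x, lid hinge along its +x edge.
- notch (a point): Pry notch in the middle of the box's front: a slot 50 wide and 8 high through the 3 mm front wall, directly under the lid, which closes it above (box height 52 to 60 mm). The point is the centre of the slot's mouth in the front face; same axes as the box: the blade goes in along +x. Nothing else of the shut lid can be got hold of.
- box_floor (a point): Centre of the box's inner floor (3 mm above the bench; inside 144 x 194, 57 deep to the lid); axes of the box.
- lid_hinge (a point): Middle of the lid's hinge line, on the box's rear top edge (60 mm above the bench). The hinge line runs along the y of the box; the lid's underside lies at the hinge height when shut.
- lid_edge (a point): Middle of the lid's free front edge, half way through its thickness (150 mm from the hinge line, 3 mm above the underside). Its axes turn with the lid.
- lid (a joint): Lid angle, rad: 0 shut, 1.57 upright, stop at 1.8. The hinge is stiff: raising the edge takes about 2 N and the lid stays wherever it is left.
- canister: Grey plastic dry canister, fixed to the bench: diameter 100, mouth 86 mm above the bench. Origin: centre of its underside; the cap's hinge is on its +x side. Half round its neck stands a thread rim (radius 51, to 90 mm high).
- mouth (a point): Centre of the canister's mouth (inner diameter 72; 82 deep below it); axes of the canister.
- cap_hinge (a point): Middle of the hinge pin of the captive cap, 56 mm out from the mouth's centre along the canister's +x, at mouth height; the pin runs along the canister's y. An arm carries the cap from here: the cap swings up and over to +x.
- cap_grip (a point): On the cap's turning axis, at the top of its wing grip. Black cap 82 across; on it stands a straight wing 60 long (along this point's x), 14 thick (its y), 26 tall: with the cap shut the wing stands from 104 to 130 mm above the bench. z is the turning axis, out of the cap. Cap axis to hinge pin 56 mm, wing top 44 mm off the plane through the pin.
- cap (a joint): Turn of the cap, rad: 0 screwed tight, grows as it is unscrewed (anticlockwise seen from above) to the stop at 2.2. Below about 1.95 the thread holds the cap down; to be shut it must be swung down with the cap at 2.0 or more, else it rests on the rim. At 2.2 the wing points at the hinge. Turning takes about 0.15 N m; it does not rise and stays where it is left.
- cap_arm (a joint): Swing of the cap on its hinge, rad: 0 down on the mouth, 1.57 upright, stop at 2.4. Free only when unscrewed; stiff (0.06 N m), stays where it is left.
- tray: Shallow steel tool tray, fixed: 250 long (its x), 120 wide (its y), walls 3 thick and 10 high, floor 3 thick. Origin: centre of its underside.
- screwdriver: Flat-blade screwdriver, 200 long, 90 g, lying in the tray. Black handle of square section 24 wide (its y) and 26 high, from x = -85 to +15; shaft 8 thick to the blade, 10 wide and 3 thick, whose tip is at x = +115 at 13 mm above the underside. Origin: on the underside, under the front part of the handle; blade towards +x.
- blade_tip (a point): Tip of the screwdriver blade, on its axis; axes of the screwdriver.
- block0: White porcelain terminal block 40 (x) x 20 (y) x 18 high, 35 g, on the bench. Origin: centre of its underside. One to three are there (None: absent).
- block1: Another terminal block, the same.
- block2: Another terminal block, the same.
- bush0: Brass threaded bush, 70 g, standing on the bench on its hexagon flange: flange about 36 across and 10 high, threaded spigot 25 across up to 28 high. Origin: centre of its underside. One or two are there (None: absent).
- bush1: Another brass bush, the same.
- tape: Bystander: roll of paper tape, diameter 100, 25 high. Origin: centre of its underside.
- pliers: Bystander: pliers with red and black handles, 170 long. Origin: at the pivot, on the underside.
- reflector: Bystander: round polished lamp reflector, diameter 120, 20 high. Origin: centre of its underside.

How it is judged:
On the way:
1. the lid is prised up with the screwdriver blade, not the fingers (value of joint lid above 0.1 rad and contact force between screwdriver and lid above 0.3 N and contact force between the fingers and lid below 0.2 N), for 0.1 s.
At the end, for the whole second after the job is handed in: The lid is shut (under 0.05 rad), the cap down (under 0.05 rad) and screwed tight (under 0.15 rad); every terminal block there is lies inside the canister and every bush inside the box; the screwdriver lies flat on the floor of its tray, within the walls; all at rest and released (value of joint each of lid, cap_arm below 0.05 rad and value of joint cap below 0.15 rad and horizontal distance between each of block0, block1, block2 and mouth below 0.045 m and z of each of block0, block1, block2 in the frame of mouth below 0 m and z of each of block0, block1, block2 in the frame of canister above -0.002 m and linear speed of each of block0, block1, block2, bush0, bush1, screwdriver below 0.03 m/s and x of bush0 in the frame of sparesbox between -0.075 and 0.075 m and y of bush0 in the frame of sparesbox between -0.1 and 0.1 m and z of each of bush0, bush1 in the frame of sparesbox below 0.06 m and x of bush1 in the frame of sparesbox between -0.075 and 0.075 m and y of bush1 in the frame of sparesbox between -0.1 and 0.1 m and x of screwdriver in the frame of tray between -0.055 and 0.055 m and y of screwdriver in the frame of tray between -0.06 and 0.06 m and y of blade_tip in the frame of tray between -0.06 and 0.06 m and z of screwdriver in the frame of tray below 0.02 m and angle between screwdriver's own x axis and vertical between 1.34 and 1.8 rad); the robot touches nothing.
It fails at once if the tape is pushed more than 30 mm (distance of tape from where it was at the start of the episode above 0.03 m).
It fails at once if the pliers is pushed more than 30 mm (distance of pliers from where it was at the start of the episode above 0.03 m).
It fails at once if the reflector is pushed more than 30 mm (distance of reflector from where it was at the start of the episode above 0.03 m).
Of block0, block1, block2 only 1 to 3 are there at a start; the rules pass over those that are not, and their reading is None.
Of bush0, bush1 only 1 to 2 are there at a start; the rules pass over those that are not, and their reading is None.
At some moment in a run one of block0, block1, block2, bush0, bush1, screwdriver may be knocked a few centimetres aside while the robot is not near it.
Once in a run the grip may slacken for a moment while it holds something.
It also fails if it takes over 210 s, if anything falls off the work surface, if the arm or the gripper's body presses on something with over 40 N, if the wrist force passes 120 N, or if a joint passes its speed limit or range.

## Working session

There is one attempt and no reset: what is moved stays moved. The work goes in short steps, Python scripts to look and compute and a tool call to move; the robot and the scene stay as the last step left them, time stands still between calls to the robot, and variables do not carry over. Pictures are saved under pics/ and viewed, at most 15 in all, crops included, and the job is handed in when it is done.

Besides the shell and the picture viewer there is one more tool, called after "Call:" in YAML: its name, and indented under it one key for each argument. apply_moves: Moves the arm, as the interface text tells. Its arguments: {"type":"object","properties":{"motion":{"type":"string"},"grip":{"type":"number"},"newtons":{"type":"number"}},"required":["motion"]}

```bash
ls; mkdir -p pics
cat > h.py <<'E'
import numpy as np, cv2
from station import ctrl
from scipy.spatial.transform import Rotation as R
def cam(n,save=None):
    c=ctrl.camera(n)
    if save: cv2.imwrite('pics/'+save,c['pixels'])
    return c
def ray(c,uv):
    uv=np.array(uv,float).reshape(-1,1,2)
    p=cv2.undistortPoints(uv,np.array(c['K']),np.array(c['dist'])).reshape(-1,2)
    d=np.c_[p[:,0],-p[:,1],-np.ones(len(p))]
    E=np.array(c['extrinsics']); return E[:3,3],d@E[:3,:3].T
def onz(c,uv,z):
    o,d=ray(c,uv); return o+d*((z-o[2])/d[:,2])[:,None]
def dep(c):
    v,u=np.mgrid[0:400,0:640]
    o,d=ray(c,np.stack([u,v],-1).reshape(-1,2))
    return (o+d*np.array(c['depth']).reshape(-1,1)).reshape(400,640,3)
def S():
    s=ctrl.sense(); print('t',s['time'],'pos',np.round(s['position'],4),'rpy',np.round(R.from_quat(s['tcp_rot']).as_euler('xyz',degrees=True),1),'F',np.round(s['force'],1),'T',np.round(s['torque'],2),'gap',round(s['finger_gap'],3),'gf',round(s['grip_force'],1),'q',np.round(s['joint_pos'],2)); return s
E
python3 - <<'E'
from h import *
S()
for n in ('scene','side','wrist'):
    c=cam(n,n+'0.png'); np.savez('/tmp/'+n+'0.npz',**{k:np.array(v) for k,v in c.items()}); print(n,np.round(c['extrinsics'],3).tolist(),c['K'][0][0],c['dist'])
E
```

```text
pics
t 0.0 pos [ 0.2604 -0.5947  0.2175] rpy [-179.9    0.    23.7] F [-0.2  0.6  0.2] T [0.01 0.04 0.  ] gap 0.998 gf 0.0 q [ 1.13  0.62 -0.01  1.42  0.01  1.1  -0.04]
scene [[0.35, -0.767, 0.537, 1.183], [0.937, 0.279, -0.213, -0.218], [0.014, 0.577, 0.816, 0.956], [0.0, 0.0, 0.0, 1.0]] 434.7638931283661 [-0.01997237  0.          0.          0.          0.        ]
side [[-0.96, 0.149, -0.239, 0.431], [-0.281, -0.445, 0.85, 0.686], [0.021, 0.883, 0.469, 0.488], [0.0, 0.0, 0.0, 1.0]] 371.9588887967598 [-0.05545961  0.          0.          0.          0.        ]
wrist [[0.401, 0.876, 0.267, 0.336], [-0.916, 0.384, 0.114, -0.561], [-0.003, -0.29, 0.957, 0.383], [0.0, 0.0, 0.0, 1.0]] 297.2639994714899 [-0.05526642  0.          0.          0.          0.        ]
```

View pics/scene0.png

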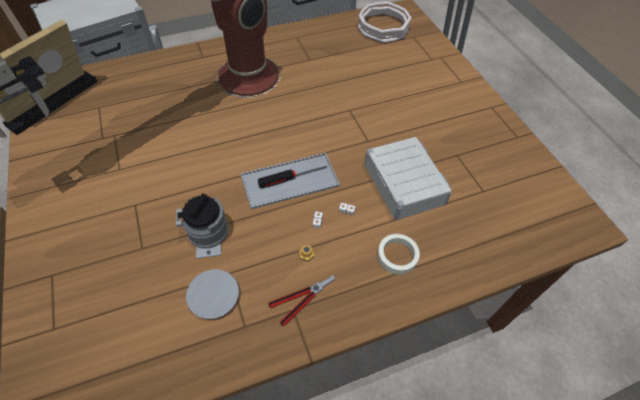

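View pics/side0.png

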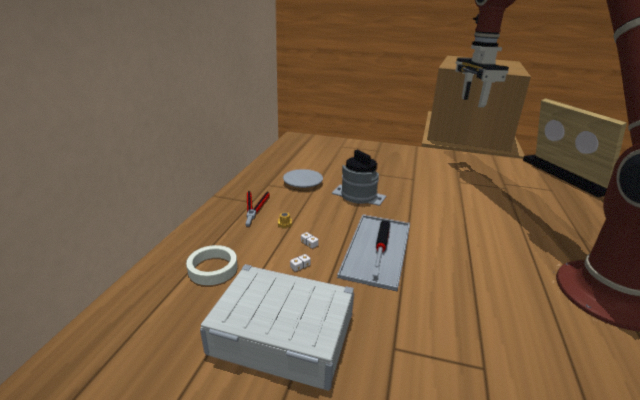

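```bash
cat > m.py <<'E'
from h import *
Z={n:dict(np.load('/tmp/%s0.npz'%n)) for n in('scene','side')}
P={n:dep(Z[n]) for n in Z}
def comp(m,amin=5):
    n,l,s,c=cv2.connectedComponentsWithStats(m.astype(np.uint8))
    return [(i,s[i],c[i],l==i) for i in range(1,n) if s[i][4]>=amin]
for n in Z:
    p=P[n];hsv=cv2.cvtColor(Z[n]['pixels'],cv2.COLOR_BGR2HSV)
    ok=(p[...,0]>.2)&(p[...,0]<1)&(abs(p[...,1])<.6)
    print(n)
    for nm,m in dict(tall=ok&(p[...,2]>.015)&(p[...,2]<.2),box=ok&(p[...,2]>.058)&(p[...,2]<.075),cap=ok&(p[...,2]>.12)&(p[...,2]<.14),brass=ok&(hsv[...,0]>18)&(hsv[...,0]<32)&(hsv[...,1]>140)&(hsv[...,2]>90)&(p[...,2]>.004),black=ok&(hsv[...,2]<60)&(p[...,2]<.06)&(p[...,2]>.005),red=ok&((hsv[...,0]<5)|(hsv[...,0]>174))&(hsv[...,1]>180)&(hsv[...,2]>80)&(p[...,2]<.06)).items():
        for i,s,c,l in comp(m,8):
            q=p[l]; r=cv2.minAreaRect((q[:,:2]*1000).astype(np.float32))
            print(nm,'px',np.round(c),'n',s[4],'z',np.round(np.percentile(q[:,2],[5,50,95]),3),'rect',np.round(r[0]),np.round(r[1]),round(r[2],1))
E
python3 m.py
python3 - <<'E'
import cv2
a=cv2.imread('pics/scene0.png');b=cv2.imread('pics/side0.png')
import numpy as np
x=cv2.resize(a[120:280,160:480],None,fx=2.5,fy=2.5,interpolation=cv2.INTER_CUBIC)
cv2.imwrite('pics/c1.png',x)
x=cv2.resize(b[140:390,180:420],None,fx=2.4,fy=2.4,interpolation=cv2.INTER_CUBIC)
cv2.imwrite('pics/c2.png',x)
E
```

```text
scene
tall px [407. 177.] n 4323 z [0.027 0.066 0.07 ] rect [592. 281.] [158. 206.] 89.1
tall px [284. 176.] n 451 z [0.017 0.026 0.031] rect [468.   3.] [201.  26.] 89.8
tall px [203. 221.] n 1979 z [0.024 0.092 0.129] rect [ 564. -264.] [113.  91.] 81.4
tall px [347. 207.] n 98 z [0.016 0.018 0.022] rect [619.  99.] [38. 22.] 52.5
tall px [318. 219.] n 104 z [0.016 0.018 0.021] rect [626.  14.] [20. 41.] 59.5
tall px [398. 253.] n 629 z [0.016 0.025 0.028] rect [786. 162.] [ 98. 101.] 61.9
tall px [306. 251.] n 100 z [0.017 0.028 0.031] rect [708. -46.] [24. 25.] 33.4
tall px [212. 294.] n 1979 z [0.017 0.02  0.023] rect [ 734. -284.] [119. 118.] 25.2
tall px [309. 288.] n 9 z [0.015 0.016 0.017] rect [798. -73.] [5. 9.] 28.2
tall px [300. 292.] n 10 z [0.015 0.016 0.018] rect [799. -95.] [ 5. 14.] 9.5
tall px [293. 295.] n 14 z [0.015 0.016 0.017] rect [ 802. -112.] [ 7. 16.] 26.0
tall px [307. 299.] n 45 z [0.015 0.016 0.019] rect [821. -88.] [10. 53.] 26.7
tall px [283. 298.] n 10 z [0.016 0.017 0.018] rect [ 800. -137.] [ 7. 14.] 5.9
tall px [272. 303.] n 13 z [0.015 0.015 0.01
[... 2004 characters left out ...]
n 140 z [0.005 0.013 0.028] rect [702. -42.] [32. 32.] 19.0
black px [359. 189.] n 194 z [0.024 0.04  0.049] rect [ 552. -224.] [91. 33.] 7.3
black px [249. 200.] n 18 z [0.013 0.014 0.015] rect [ 827. -110.] [ 0. 94.] 24.7
black px [261. 200.] n 8 z [0.013 0.013 0.014] rect [ 799. -124.] [ 2. 39.] 1.8
black px [383. 232.] n 220 z [0.025 0.028 0.029] rect [464. -66.] [ 22. 136.] 1.0
red px [247. 202.] n 20 z [0.011 0.012 0.013] rect [ 831. -108.] [ 3. 89.] 25.3
red px [262. 202.] n 58 z [0.008 0.012 0.014] rect [ 792. -119.] [ 6. 97.] 3.1
red px [251. 203.] n 12 z [0.011 0.012 0.014] rect [817. -97.] [ 3. 46.] 24.8
red px [381. 245.] n 31 z [0.016 0.023 0.025] rect [463.   2.] [ 8. 17.] 80.6
```

View pics/c1.png

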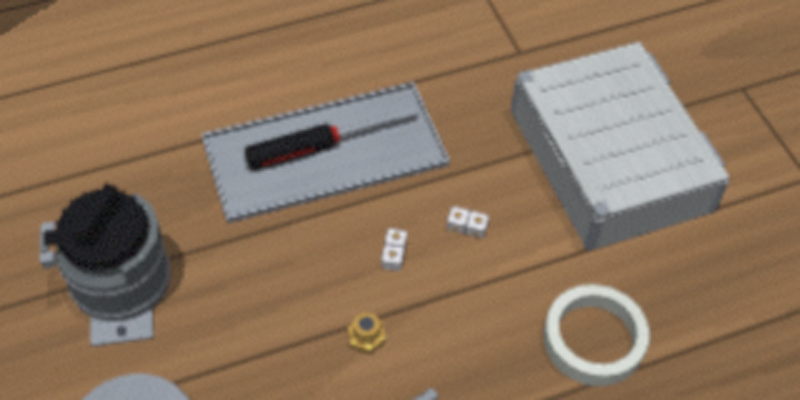

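View pics/c2.png

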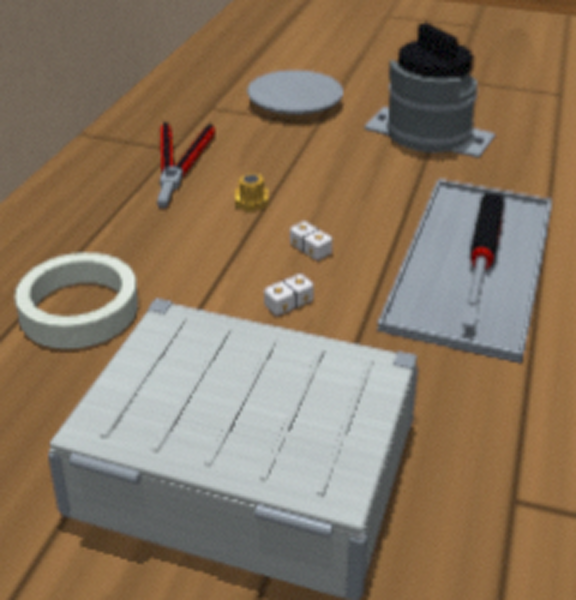

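Scene: two white blocks (px 347,207 and 318,219), one bush (306,253). The box hinges are on its +y side, so the notch faces −y. The screwdriver lies along +y with its blade at +y. The canister's hinge is towards −y. I'm moving above the screwdriver.

Call:
apply_moves:
  motion: "2 5 2 8;4 10 3 16;6 15 3 24;8 20 3 32;10 25 3 40;12 30 3 48;14 35 3 56;16 40 3 64;18 45 3 66.3;20.5 50 3 66.3"
  grip: 0.2

```text
time: 1.15
position: [0.4471, -0.1343, 0.2487]
tcp_rot: [0.707, 0.707, -0.0, -0.0]
force: [1.2, -0.9, -0.1]
finger_gap: 0.803
grip_force: 0.0
```

Call:
apply_moves:
  motion: "0 4 0 0;0 8.7 0 0;0 8.7 -2 0;0 8.7 -2 0;0 8.7 -2 0"

```text
time: 1.65
position: [0.4468, -0.0499, 0.2285]
tcp_rot: [0.708, 0.706, -0.001, -0.0]
force: [0.4, -0.8, -0.1]
finger_gap: 0.795
grip_force: 0.0
```

Run:
```python
from h import *
S()
c=cam('wrist','w1.png'); print(np.round(c['extrinsics'],3).tolist()); p=dep(c)
m=(p[...,2]>.022)&(p[...,2]<.05)&(abs(p[...,1])<.12)&(p[...,0]>.4)&(p[...,0]<.53)
n,l,s,cc=cv2.connectedComponentsWithStats(m.astype(np.uint8))
for i in range(1,n):
  if s[i][4]>60:
    q=p[l==i]; print(cc[i],s[i],np.round(np.percentile(q,[2,50,98],axis=0),4).tolist(),cv2.minAreaRect((q[:,:2]*1000).astype(np.float32)))
m=(p[...,2]>.06)&(p[...,2]<.073)&(p[...,1]>.12)
q=p[m]; print(len(q)); 
if len(q): print(np.round(np.percentile(q,[1,50,99],axis=0),4).tolist())
```

```text
t 1.65 pos [ 0.4468 -0.0499  0.2285] rpy [-179.9    0.    89.9] F [ 0.4 -0.8 -0.1] T [-0.05 -0.05  0.02] gap 0.795 gf 0.0 q [ 0.4   0.32 -0.45  1.95  0.18  0.91 -0.14]
[[1.0, 0.002, 0.003, 0.448], [-0.003, 0.957, 0.29, 0.032], [-0.002, -0.29, 0.957, 0.394], [0.0, 0.0, 0.0, 1.0]]
[331.03328804 168.38994565] [ 322  128   19   81 1472] [[0.4533, -0.0936, 0.0229], [0.4645, -0.0432, 0.0279], [0.4763, 0.0037, 0.0298]] ((465.0503234863281, -45.255950927734375), (23.585033416748047, 102.84988403320312), 0.2200610339641571)
0
```

View pics/w1.png

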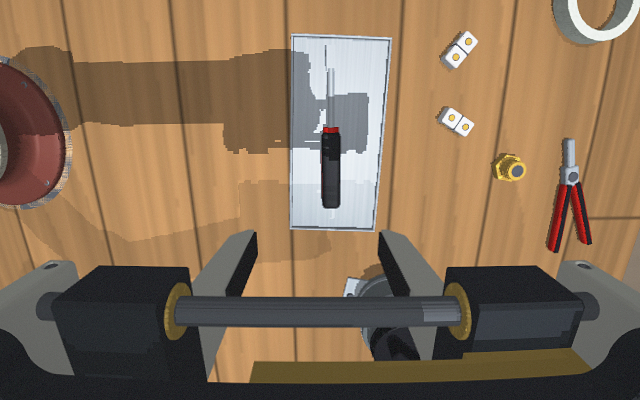

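The wrist view shows the handle at px (331,168), at x=.465 and y −.097 to .004, parallel to y. I'll descend and grip it near the front of the handle.

Call:
apply_moves:
  motion: "1.8 4.4 0 0;1.8 4.4 -4 0;1.8 4.4 -8 0;1.8 4.4 -12 0;1.8 4.4 -15 0;1.8 4.4 -17.5 0;1.8 4.4 -19.5 0;1.8 4.4 -21 0;1.8 4.4 -22.1 0;1.8 4.4 -22.1 0"
  grip: 0.5

```text
time: 2.7
position: [0.4651, -0.006, 0.0068]
tcp_rot: [0.708, 0.706, -0.001, -0.0]
force: [-0.2, 0.2, 0.3]
finger_gap: 0.499
grip_force: 0.0
```

Call:
apply_moves:
  motion: "0 0 0 0;0 0 0 0;0 0 0 0;0 0 0 0;0 0 0 0;0 0 0 0"
  grip: 1
  newtons: 60

```text
time: 3.3
position: [0.4654, -0.005, 0.0083]
tcp_rot: [0.707, 0.707, 0.0, 0.0]
force: [-0.5, 0.5, 6.1]
finger_gap: 0.254
grip_force: 60.0
```

Call:
apply_moves:
  motion: "0 0 2 0;0 0 5 0;0 0 8 0;3 1.5 10 0;6.5 3 10 0;10 4.5 10 0;12.6 5 10 0;12.6 5 10 0;12.6 5 10 0"

```text
time: 4.2
position: [0.5903, 0.0449, 0.1068]
tcp_rot: [0.707, 0.707, -0.001, -0.001]
force: [-1.1, 0.2, -2.3]
finger_gap: 0.253
grip_force: 60.0
```

Run:
```python
from h import *
S()
from h import *
for n in ('wrist','side','scene'):
    c=cam(n,n+'2.png'); p=dep(c); np.savez('/tmp/%s2.npz'%n,**{k:np.array(v) for k,v in c.items()})
    m=(p[...,2]>.060)&(p[...,2]<.073)&(p[...,1]>.17)&(p[...,1]<.4)&(p[...,0]>.45)&(p[...,0]<.75)
    k,l,s,cc=cv2.connectedComponentsWithStats(m.astype(np.uint8)); i=1+np.argmax(s[1:,4]); q=p[l==i]
    print(n,len(q),'z',np.median(q[:,2]),cv2.minAreaRect((q[:,:2]*1000).astype(np.float32)))
    # front edge per x
    for x in (.50,.53,.56,.59,.62,.65,.68):
        w=q[abs(q[:,0]-x)<.005]
        if len(w): print('  x',x,'ymin %.4f ymax %.4f'%(np.percentile(w[:,1],1),np.percentile(w[:,1],99)))
    w=q[abs(q[:,1]-.26)<.02]; print('  xr',np.percentile(w[:,0],[.5,99.5]))
    m=(p[...,2]>.09)&(p[...,2]<.15)&(p[...,1]>.06)&(p[...,1]<.19)&(abs(p[...,0]-.591)<.03)
    q=p[m]; print('  shaft',len(q)); 
    if len(q)>10:
      t=q[q[:,1]>q[:,1].max()-.02]; print(np.round([q[:,1].max(),*np.median(t,axis=0)],4))
      print('   fit x',np.polyfit(q[:,1],q[:,0],1),'z',np.polyfit(q[:,1],q[:,2],1))
```

```text
t 4.2 pos [0.5903 0.0449 0.1068] rpy [-179.9    0.    90. ] F [-1.1  0.2 -2.3] T [-0.   -0.03  0.01] gap 0.253 gf 60.0 q [ 0.12  0.68 -0.38  1.71  0.32  0.81 -0.41]Traceback (most recent call last):
  File "<stdin>", line 7, in <module>
    return _wrapfunc(a, 'argmax', axis=axis, out=out, **kwds)
    return bound(*args, **kwds)
ValueError: attempt to get argmax of an empty sequence
```

View pics/wrist2.png

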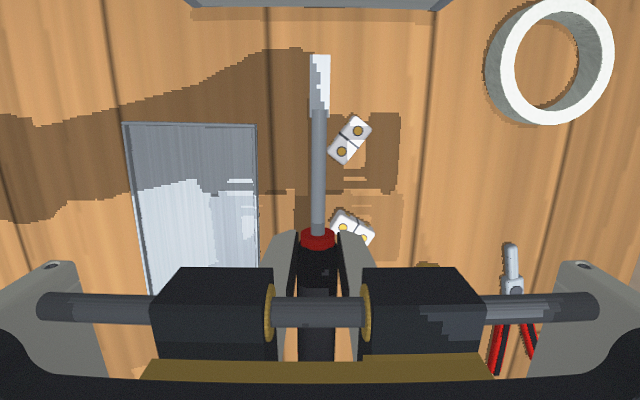

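Run:
```python
from h import *
c=cam('wrist');p=dep(c)
print('tip',np.round([p[58,320],p[80,320],p[150,318],p[220,318]],4).tolist(), 'ray tip', onz(c,[[320,54]],.115))
g=p[0:14]; m=(g[...,1]>.18)&(g[...,2]>.01)&(g[...,2]<.07); q=g[m]; print('front face',len(q),np.round(np.percentile(q,[1,50,99],axis=0),4).tolist())
for n in ('side','scene'):
    c=cam(n,n+'2.png'); p=dep(c)
    m=(p[...,2]>.060)&(p[...,2]<.073)&(p[...,1]>.17)&(p[...,1]<.4)&(p[...,0]>.45)&(p[...,0]<.75)
    k,l,s,cc=cv2.connectedComponentsWithStats(m.astype(np.uint8)); i=1+np.argmax(s[1:,4]); q=p[l==i]
    print(n,len(q),'z',np.median(q[:,2]))
    for x in (.50,.53,.56,.59,.62,.65,.68):
        w=q[abs(q[:,0]-x)<.005]
        if len(w): print('  x',x,'ymin %.4f ymax %.4f'%(np.percentile(w[:,1],1),np.percentile(w[:,1],99)))
    w=q[abs(q[:,1]-.26)<.02]; print('  xr',np.percentile(w[:,0],[.5,99.5]))
    m=(p[...,2]>.09)&(p[...,2]<.15)&(p[...,1]>.06)&(p[...,1]<.19)&(abs(p[...,0]-.591)<.03)
    q=p[m]; print('  shaft',len(q)); 
    if len(q)>10:
      t=q[q[:,1]>q[:,1].max()-.02]; print(np.round([q[:,1].max(),*np.median(t,axis=0)],4))
      print('   fit x',np.polyfit(q[:,1],q[:,0],1),'z',np.polyfit(q[:,1],q[:,2],1))
```

```text
tip [[0.5921, 0.1495, 0.1142], [0.5921, 0.1391, 0.1155], [0.591, 0.1046, 0.1185], [0.591, 0.0656, 0.1183]] ray tip [[0.59205137 0.15120222 0.115     ]]
front face 1813 [[0.4926, 0.1984, 0.0102], [0.7527, 0.2053, 0.0222], [0.8107, 0.2094, 0.0265]]
side 9526 z 0.06602089396192659
  x 0.5 ymin 0.2084 ymax 0.3560
  x 0.53 ymin 0.2091 ymax 0.3613
  x 0.56 ymin 0.2077 ymax 0.3553
  x 0.59 ymin 0.2086 ymax 0.3550
  x 0.62 ymin 0.2064 ymax 0.3543
  x 0.65 ymin 0.2073 ymax 0.3596
  x 0.68 ymin 0.2063 ymax 0.3537
  xr [0.48950242 0.68833967]
  shaft 134
[0.1518 0.5901 0.1426 0.1155]
   fit x [0.02748306 0.58608148] z [-0.02961222  0.11961387]
scene 3437 z 0.066922142485068
  x 0.5 ymin 0.2086 ymax 0.3530
  x 0.53 ymin 0.2084 ymax 0.3588
  x 0.56 ymin 0.2078 ymax 0.3540
  x 0.59 ymin 0.2091 ymax 0.3515
  x 0.62 ymin 0.2034 ymax 0.3530
  x 0.65 ymin 0.2035 ymax 0.3559
  x 0.68 ymin 0.2032 ymax 0.3533
  xr [0.49265669 0.69155164]
  shaft 32
[0.1509 0.5941 0.1414 0.1171]
   fit x [0.0119664 0.5918222] z [-0.00368203  0.11742499]
```

Call:
apply_moves:
  motion: "0 1.5 -2 0;0 3 -4 0;0 4 -5.5 0;0 4.3 -5.8 0;0 4.8 -5.8 0;0 5.5 -5.8 0;0 6.1 -5.8 0;0 6.7 -5.8 0;0 7.3 -5.8 0;0 7.3 -5.8 0"

```text
time: 5.4
position: [0.5912, 0.1197, 0.05]
tcp_rot: [0.707, 0.707, 0.001, -0.0]
force: [-0.5, 0.2, 0.0]
finger_gap: 0.249
grip_force: 60.0
```

Run:
```python
from h import *
S()
c=cam('side'); c2=cam('wrist')
a=c2['pixels'][0:300,160:480]
b=cv2.resize(c['pixels'][180:380,160:400],(480,400)); 
cv2.imwrite('pics/p3.png',np.hstack([cv2.resize(a,(320,400)),b]))
```

```text
t 5.4 pos [0.5912 0.1197 0.05  ] rpy [ 1.80e+02 -1.00e-01  9.01e+01] F [-0.5  0.2  0. ] T [ 0.02 -0.07 -0.03] gap 0.249 gf 60.0 q [-0.03  0.77 -0.33  1.72  0.35  0.71 -0.55]
```

View pics/p3.png

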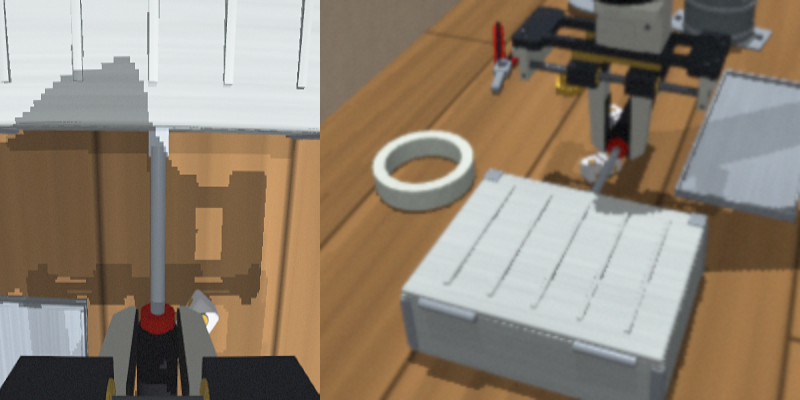

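Call:
apply_moves:
  motion: "0 0 0.4 0;0 0 0.8 0;0 0 1.2 0;0 0 1.6 0;0 0.1 2 0;0 0.2 2.4 0;0 0.3 2.8 0;0 0.4 3.2 0;0 0.4 3.2 0;0 0.4 3.2 0"

```text
time: 6.5
position: [0.5915, 0.1221, 0.0819]
tcp_rot: [0.708, 0.707, 0.0, 0.0]
force: [0.1, -0.6, -2.4]
finger_gap: 0.251
grip_force: 60.0
```

```bash
cat > lid.py <<'E'
from h import *
S()
for n in ('side','scene'):
    c=cam(n); p=dep(c)
    q=p[(p[...,0]>.5)&(p[...,0]<.56)&(p[...,1]>.18)&(p[...,1]<.42)&(p[...,2]>.045)&(p[...,2]<.26)]
    q=q[(q[:,1]<.35)|(q[:,2]>.07)]
    k=np.polyfit(q[:,1],q[:,2],1)
    print(n,len(q),'lid slope ang from fit',np.degrees(np.arctan(-k[0])),'top pt',np.round(q[np.argmax(q[:,2])],3),'ymin pt',np.round(q[np.argmin(q[:,1])],3))
E
python3 lid.py
```

```text
t 6.5 pos [0.5915 0.1221 0.0819] rpy [179.9  -0.   89.9] F [ 0.1 -0.6 -2.4] T [-0.36 -0.06  0.03] gap 0.251 gf 60.0 q [-0.03  0.72 -0.35  1.7   0.33  0.78 -0.54]
side 3271 lid slope ang from fit 13.803393730464066 top pt [0.522 0.214 0.103] ymin pt [0.552 0.21  0.098]
scene 751 lid slope ang from fit 13.35257001170032 top pt [0.56  0.209 0.106] ymin pt [0.537 0.209 0.101]
```

Call:
apply_moves:
  motion: "0 0.3 1.2 0;0 0.8 2.3 0;0 1.4 3.5 0;0 2 4.4 0;0 2.7 5.3 0;0 3.5 6.1 0;0 4.4 6.9 0;0 5.3 7.6 0;0 6.2 8.2 0;0 6.2 8.2 0"

```text
time: 7.6
position: [0.5915, 0.1877, 0.165]
tcp_rot: [0.706, 0.708, 0.002, -0.001]
force: [0.0, 0.9, -1.7]
finger_gap: 0.255
grip_force: 60.0
```

Call:
apply_moves:
  motion: "0 1 0.4 0;0 2 0.8 0;0 3 1.2 0;0 4 1.4 0;0 5 1.6 0;0 6 1.6 0;0 7 1.6 0;0 8 1.6 0;0 8.5 1.6 0;0 8.5 1.6 0"

```text
time: 8.6
position: [0.5904, 0.2709, 0.1795]
tcp_rot: [0.707, 0.708, 0.0, -0.001]
force: [-0.9, -0.7, -0.5]
finger_gap: 0.249
grip_force: 60.0
```

```bash
python3 lid.py
python3 - <<'E'
from h import *
c=cam('side');p=dep(c)
b=cv2.resize(c['pixels'][130:400,150:510],(600,450)); cv2.imwrite('pics/p4.png',b)
c=cam('wrist');p=dep(c);S()
m=(abs(p[...,0]-.591)<.02)&(abs(p[...,1]-.3)<.12)&(p[...,2]>.15)&(p[...,2]<.25)
cv2.imwrite('pics/w4.png',c['pixels'])
E
```

```text
t 8.6 pos [0.5904 0.2709 0.1795] rpy [-1.799e+02 -1.000e-01  9.010e+01] F [-0.9 -0.7 -0.5] T [-0.03 -0.05  0.03] gap 0.249 gf 60.0 q [-0.25  0.68 -0.38  1.47  0.27  1.05 -0.69]
side 3476 lid slope ang from fit -33.826228767259 top pt [0.552 0.282 0.26 ] ymin pt [0.533 0.205 0.06 ]
scene 190 lid slope ang from fit -34.72197502890799 top pt [0.548 0.383 0.211] ymin pt [0.525 0.206 0.052]
t 8.8 pos [0.591  0.2691 0.1797] rpy [-180.   -0.   90.] F [ 0.9  0.4 -2.4] T [-0.04 -0.08 -0.03] gap 0.252 gf 60.0 q [-0.25  0.68 -0.38  1.47  0.27  1.05 -0.69]
```

View pics/p4.png

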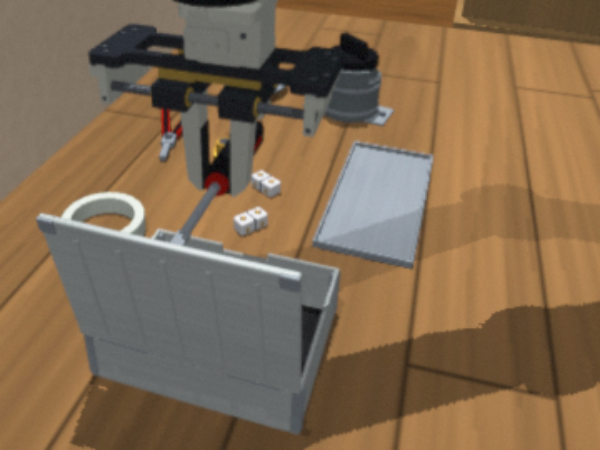

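Call:
apply_moves:
  motion: "0 -4.5 1 0;0 -9 1 0;-3 -13 0 0;-6 -17 0 0;-9 -21 -2 0;-12 -24.5 -5 0;-12.6 -27.5 -8 0;-12.6 -27.5 -12 0;-12.6 -27.5 -14 0;-12.6 -27.5 -14 0"

```text
time: 9.8
position: [0.4635, -0.0065, 0.0378]
tcp_rot: [0.708, 0.706, -0.002, -0.002]
force: [-0.0, -0.1, -1.0]
finger_gap: 0.254
grip_force: 60.0
```

Run:
```python
from h import *
S()
c=cam('wrist');p=dep(c)
m=(abs(p[...,0]-.465)<.012)&(p[...,1]>.02)&(p[...,1]<.13)&(p[...,2]>.02)&(p[...,2]<.08)
q=p[m];print(len(q),'z fit',np.polyfit(q[:,1],q[:,2],1),'x fit',np.polyfit(q[:,1],q[:,0],1),q[:,1].max())
```

```text
t 9.8 pos [ 0.4635 -0.0065  0.0378] rpy [-179.7    0.    89.9] F [-0.  -0.1 -1. ] T [ 0.08 -0.06 -0.01] gap 0.254 gf 60.0 q [ 0.16  0.64 -0.28  2.12  0.4   0.44 -0.44]
2641 z fit [-0.02885714  0.04936079] x fit [0.00982015 0.46445258] 0.09978668294163948
```

Still level. I'll lower it, release and lift clear.

Call:
apply_moves:
  motion: "0.1 0 -1 0;0.1 0 -2 0;0.1 0 -2.8 0;0.1 0 -2.85 0;0.1 0 -2.85 0"

```text
time: 10.35
position: [0.4661, -0.0059, 0.011]
tcp_rot: [0.707, 0.707, -0.0, -0.0]
force: [0.5, -1.1, -1.0]
finger_gap: 0.256
grip_force: 60.0
```

Call:
apply_moves:
  motion: "0 0 0 0;0 0 0 0;0 0 0 0;0 0 0 0;0 0 4 0;0 0 8.5 0;4 -0.5 13 0;8 -1.5 15 0;12 -2.5 15 0;16 -4 15 0"
  grip: 0.45

```text
time: 11.35
position: [0.6287, -0.0459, 0.1633]
tcp_rot: [0.707, 0.707, 0.002, 0.001]
force: [0.1, 0.8, -0.8]
finger_gap: 0.55
grip_force: 0.0
```

```bash
cat > look.py <<'E'
from h import *
import sys
S()
c=cam('wrist',sys.argv[1] if len(sys.argv)>1 else None); p=dep(c)
hsv=cv2.cvtColor(c['pixels'],cv2.COLOR_BGR2HSV); H,Sa,V=[hsv[...,i].astype(int) for i in range(3)]
z=p[...,2]; on=(z<.04)&(p[...,0]>.42)
def rep(nm,m,amin,zt):
    m=cv2.morphologyEx(m.astype(np.uint8),cv2.MORPH_CLOSE,np.ones((5,5)))
    n,l,s,cc=cv2.connectedComponentsWithStats(m)
    for i in range(1,n):
        if s[i][4]<amin: continue
        q=p[(l==i)&(z>zt[0])&(z<zt[1])]
        if len(q)<20: continue
        r=cv2.minAreaRect((q[:,:2]*1000).astype(np.float32)); w,h=r[1]; a=r[2]+(0 if w>=h else 90)
        print(nm,'px',np.round(cc[i]),s[i][4],'ctr',np.round(r[0],1),'size',np.round(sorted(r[1])),'long axis deg %.1f'%a,'z',np.round(np.median(q[:,2]),3))
rep('white',on&(Sa<60)&(V>140)&(z>.006)&(z<.024),150,(.013,.022))
rep('brass',on&(H>16)&(H<34)&(Sa>130)&(V>80)&(z>.006),80,(.020,.034))
rep('handle',on&(V<70)&(z>.02),150,(.02,.034))
E
python3 look.py w5.png
```

```text
t 11.35 pos [ 0.6287 -0.0459  0.1633] rpy [179.8  -0.   90. ] F [ 0.1  0.8 -0.8] T [ 0.03 -0.05 -0.01] gap 0.55 gf 0.0 q [ 0.27  0.66 -0.41  1.55  0.3   0.98 -0.22]
white px [480.  13.] 1291 ctr [785.9 121.5] size [18. 57.] long axis deg 13.1 z 0.018
white px [305.  40.] 854 ctr [618.2  98.1] size [21. 40.] long axis deg 52.6 z 0.017
white px [155.  79.] 646 ctr [466.9  53.8] size [12. 95.] long axis deg 87.5 z 0.018
white px [311. 128.] 660 ctr [623.9  13.8] size [20. 40.] long axis deg 149.5 z 0.017
white px [370. 347.] 971 ctr [ 702.  -262.2] size [55. 59.] long axis deg 86.8 z 0.018
brass px [383. 182.] 610 ctr [704.7 -46.1] size [25. 25.] long axis deg 64.5 z 0.027
handle px [167. 187.] 1939 ctr [468.  -48.8] size [23. 97.] long axis deg 89.7 z 0.028
```

View pics/w5.png

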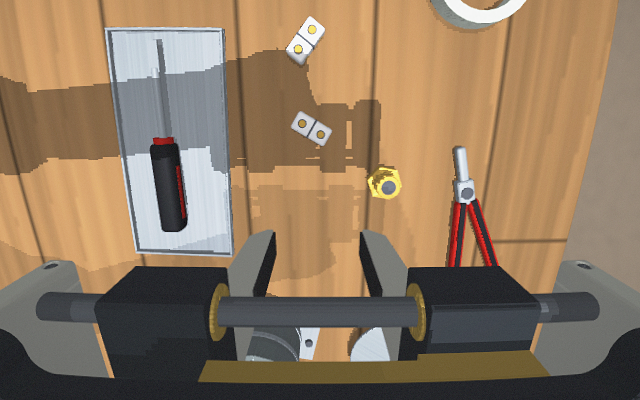

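Screwdriver is back in the tray, px (167,187). The bush is at (.7045,−.046), px (385,183), so I'll take it now.

Call:
apply_moves:
  motion: "3 0 -3 0;6 0 -6 0;7.6 0 -9 0;7.6 0 -12 0;7.6 0 -14 0;7.6 0 -15.2 0;7.6 0 -15.2 0;7.6 0 -15.2 0"

```text
time: 12.2
position: [0.7027, -0.0459, 0.01]
tcp_rot: [0.707, 0.707, 0.001, 0.0]
force: [0.3, -0.3, 0.4]
finger_gap: 0.552
grip_force: 0.0
```

Call:
apply_moves:
  motion: "0 0 0 0;0 0 0 0;0 0 0 0;0 0 0 0;0 0 2 0;0 0 5 0;0 0 9 0;0 0 13 0;0 0 13 0"
  grip: 1
  newtons: 30

```text
time: 13.1
position: [0.7063, -0.0454, 0.1464]
tcp_rot: [0.708, 0.707, 0.005, 0.004]
force: [0.5, 0.3, -0.7]
finger_gap: 0.262
grip_force: 30.2
```

Call:
apply_moves:
  motion: "-1.5 4.5 0 0;-3 9 0 0;-4.5 13.5 0 0;-6 18 0 0;-7.5 22 0 0;-9 26 0 0;-10.6 29 0 0;-10.6 29 -4 0;-10.6 29 -8 0;-10.6 29 -8 0"

```text
time: 14.1
position: [0.5911, 0.2412, 0.0527]
tcp_rot: [0.707, 0.707, -0.007, -0.002]
force: [-0.1, -0.7, -1.2]
finger_gap: 0.264
grip_force: 30.4
```

Call:
apply_moves:
  motion: "0 0 -2 0;0 0 -4 0;0 0 -4.5 0;0 0 -4.5 0;0 0 -4.5 0"

```text
time: 14.6
position: [0.5972, 0.2444, 0.0156]
tcp_rot: [0.708, 0.707, 0.001, 0.0]
force: [0.5, 0.4, -1.2]
finger_gap: 0.261
grip_force: 30.4
```

Call:
apply_moves:
  motion: "0 0 0 0;0 0 0 0;0 0 0 0;0 0 4 0;0 0 8 0;0 0 12 0;0 -2 16 0;0 -6 17 0;0 -6 17 0"
  grip: 0.45

```text
time: 15.5
position: [0.5991, 0.1767, 0.1869]
tcp_rot: [0.711, 0.704, 0.0, 0.004]
force: [0.2, -0.6, -0.1]
finger_gap: 0.552
grip_force: 0.0
```

```bash
python3 look.py w6.png; python3 lid.py
```

```text
t 15.5 pos [0.5991 0.1767 0.1869] rpy [179.7   0.3  89.4] F [ 0.2 -0.6 -0.1] T [-0.12 -0.17  0.05] gap 0.552 gf 0.0 q [-0.09  0.63 -0.39  1.54  0.27  1.02 -0.57]
white px [235.  10.] 151 ctr [521.9 353.8] size [ 2. 41.] long axis deg 177.5 z 0.017
white px [473. 186.] 3171 ctr [780.8 168.7] size [88. 93.] long axis deg 12.5 z 0.018
white px [332. 238.] 546 ctr [618.1  98.7] size [20. 40.] long axis deg 52.9 z 0.017
white px [213. 252.] 220 ctr [468.3  82.5] size [10. 38.] long axis deg 88.8 z 0.017
white px [333. 291.] 293 ctr [622.4  23.2] size [17. 39.] long axis deg 179.0 z 0.017
brass px [314. 118.] 642 ctr [598.1 244.5] size [25. 26.] long axis deg 179.4 z 0.03
t 15.55 pos [0.5976 0.1799 0.1855] rpy [1.798e+02 1.000e-01 8.960e+01] F [-1.1 -0.3 -0.1] T [-0.03 -0.09 -0.02] gap 0.549 gf 0.0 q [-0.1   0.63 -0.4   1.54  0.27  1.02 -0.57]
side 3638 lid slope ang from fit -11.398537567072887 top pt [0.559 0.188 0.26 ] ymin pt [0.554 0.18  0.256]
scene 788 lid slope ang from fit -34.47612716403739 top pt [0.501 0.382 0.21 ] ymin pt [0.5   0.206 0.05 ]
```

View pics/w6.png

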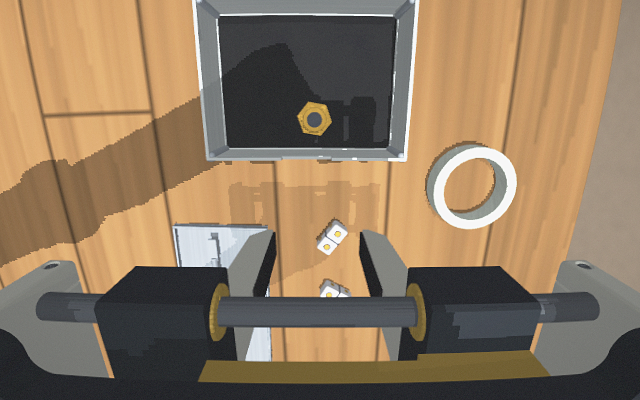

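The bush stands in the box, px (314,118). I'll shut the lid from behind with closed fingers.

Call:
apply_moves:
  motion: "0 0 4 0;0 2 7 0;0 6 7.5 0;0 10.5 7.5 0;0 15 7.5 0;0 19.5 7.5 0;0 24 7.5 0;0 24.5 3 0;0 24.5 0 0;0 24.5 0 0"
  grip: 1

```text
time: 16.65
position: [0.5918, 0.4287, 0.1768]
tcp_rot: [0.706, 0.708, -0.007, -0.001]
force: [-0.2, -0.3, -0.6]
finger_gap: 0.003
grip_force: 0.0
```

```bash
python3 lid.py
```

```text
t 16.65 pos [0.5918 0.4287 0.1768] rpy [-179.4    0.5   90.2] F [-0.2 -0.3 -0.6] T [-0.08 -0.07 -0.02] gap 0.003 gf 0.0 q [-0.48  0.82 -0.38  1.17  0.29  1.22 -0.85]
side 3157 lid slope ang from fit -32.12853409794848 top pt [0.523 0.387 0.208] ymin pt [0.508 0.203 0.058]
scene 851 lid slope ang from fit -34.56116572014498 top pt [0.555 0.382 0.21 ] ymin pt [0.514 0.206 0.048]
```

Call:
apply_moves:
  motion: "0 -1.5 0 0;0 -3.5 0 0;0 -5.4 0 0;0 -7.2 -0.1 0;0 -8.9 -0.3 0;0 -10.4 -0.8 0;0 -11.9 -1.5 0;0 -13.3 -2.4 0;0 -14.6 -3.4 0;0 -15.7 -4.6 0"

```text
time: 17.75
position: [0.598, 0.2721, 0.1406]
tcp_rot: [0.708, 0.707, 0.003, 0.001]
force: [1.0, -0.0, 0.9]
finger_gap: 0.003
grip_force: 0.6
```

Call:
apply_moves:
  motion: "0 -1 -1.3 0;0 -1.7 -2.7 0;0 -2.4 -4.2 0;0 -2.8 -5.3 0;0 -3 -6.3 0;0 -3.2 -6.8 0;0 -3.2 -7.3 0;0 -3.2 -7.3 0"

```text
time: 18.55
position: [0.5965, 0.2401, 0.0664]
tcp_rot: [0.707, 0.707, 0.0, 0.0]
force: [-1.6, -1.0, 5.3]
finger_gap: 0.005
grip_force: 2.6
```

```bash
python3 lid.py
```

```text
t 18.55 pos [0.5965 0.2401 0.0664] rpy [180.   0.  90.] F [-1.6 -1.   5.3] T [-0.3   0.21  0.01] gap 0.005 gf 2.6 q [-0.21  0.79 -0.36  1.59  0.35  0.82 -0.72]
side 4528 lid slope ang from fit 36.950988737058694 top pt [0.56  0.234 0.25 ] ymin pt [0.554 0.205 0.065]
scene 654 lid slope ang from fit 28.45175903920611 top pt [0.559 0.222 0.242] ymin pt [0.528 0.204 0.189]
```

Call:
apply_moves:
  motion: "0 -1.5 -0.2 0;0 -1.5 -0.6 0;0 -1.5 -0.6 0;0 -2 3 0;0 -4 7 0;0 -8 11 0;0 -12 14 0;0 -16.5 16 0;0 -21 17 0;0 -25.5 18 0"

```text
time: 19.65
position: [0.5963, -0.0168, 0.2467]
tcp_rot: [0.707, 0.707, 0.001, 0.001]
force: [-0.4, -0.3, -0.6]
finger_gap: 0.003
grip_force: 0.0
```

Call:
apply_moves:
  motion: "0 -4.5 0 0;-0.5 -9 1 0;-1 -13.5 2 0;-1.5 -18 3 0;-2 -22.5 3 0;-2.5 -27 3 0;-3 -31.5 3 0;-3 -35 3 0;-3 -35 3 0;-3 -35 3 0"
  grip: 0.5

```text
time: 20.65
position: [0.5659, -0.3652, 0.2747]
tcp_rot: [0.708, 0.706, 0.0, -0.001]
force: [0.1, 0.8, 1.2]
finger_gap: 0.501
grip_force: 0.0
```

```bash
python3 lid.py
python3 - <<'E'
from h import *
for n in('wrist','scene','side'):
    c=cam(n,n+'7.png');p=dep(c)
    for nm,lo,hi in(('wing',.122,.14),('disc',.096,.112),('body',.02,.085)):
        m=(p[...,2]>lo)&(p[...,2]<hi)&(abs(p[...,0]-.56)<.1)&(abs(p[...,1]+.26)<.1)
        if nm=='disc': m&=c['pixels'].max(-1)<70
        q=p[m]
        if len(q)<20: continue
        r=cv2.minAreaRect((q[:,:2]*1000).astype(np.float32)); w,h=r[1]
        print(n,nm,len(q),np.round(r[0],1),np.round(r[1]),'ax %.1f'%(r[2]+(0 if w>h else 90)),'pc', np.round(np.percentile(q,[1,99],axis=0),3).tolist())
E
```

```text
t 20.65 pos [ 0.5659 -0.3652  0.2747] rpy [-1.80e+02 -1.00e-01  8.99e+01] F [0.1 0.8 1.2] T [ 0.02 -0.11 -0.  ] gap 0.501 gf 0.0 q [ 0.75  0.64 -0.41  1.25  0.25  1.3   0.35]
side 2736 lid slope ang from fit 0.27410139345754503 top pt [0.553 0.222 0.069] ymin pt [0.538 0.204 0.065]
scene 933 lid slope ang from fit -1.5449643988600974 top pt [0.525 0.291 0.073] ymin pt [0.5   0.205 0.058]
wrist wing 887 [ 557.5 -259. ] [14. 60.] ax 137.2 pc [[0.534, -0.281, 0.126], [0.581, -0.237, 0.131]]
wrist disc 2668 [ 556.7 -259.4] [83. 82.] ax 89.6 pc [[0.518, -0.299, 0.101], [0.596, -0.22, 0.105]]
wrist body 680 [ 556.1 -267.7] [105. 102.] ax 83.3 pc [[0.507, -0.32, 0.058], [0.608, -0.223, 0.085]]
scene wing 162 [ 559.1 -258.1] [15. 60.] ax 136.9 pc [[0.537, -0.281, 0.122], [0.584, -0.236, 0.133]]
scene disc 653 [ 559.7 -259.1] [83. 83.] ax 97.1 pc [[0.52, -0.299, 0.097], [0.6, -0.219, 0.111]]
scene body 717 [ 573.8 -266.6] [111.  71.] ax 74.3 pc [[0.548, -0.318, 0.021], [0.61, -0.21, 0.085]]
side wing 76 [ 556.3 -258.7] [15. 61.] ax 138.2 pc [[0.532, -0.276, 0.122], [0.581, -0.236, 0.131]]
side disc 283 [ 556. -251.] [82. 74.] ax 5.9 pc [[0.516, -0.286, 0.097], [0.596, -0.217, 0.111]]
side body 781 [ 551.4 -237. ] [100.  61.] ax 15.9 pc [[0.507, -0.26, 0.021], [0.605, -0.207, 0.084]]
```

View pics/wrist7.png

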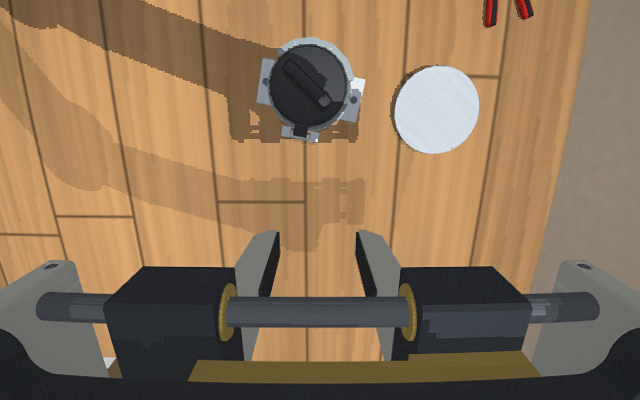

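Lid is shut. The cap is at (.5575,−.259), px (308,84), with the wing axis at 137°, so the hinge direction is about −97°. Next I'll turn the gripper to the wing.

Call:
apply_moves:
  motion: "0 2 0 -8;-0.8 4 0 -16;-0.8 6 0 -24;-0.8 8 0 -32;-0.8 10.6 0 -40;-0.8 10.6 0 -48;-0.8 10.6 0 -56;-0.8 10.6 0 -64;-0.8 10.6 0 -72;-0.8 10.6 0 -80"

```text
time: 21.9
position: [0.5584, -0.2576, 0.2755]
tcp_rot: [0.996, 0.085, 0.0, -0.0]
force: [-0.4, -0.8, -0.0]
finger_gap: 0.499
grip_force: 0.0
```

Call:
apply_moves:
  motion: "0 0 -1 -8;0 0 -2 -16;0 0 -4 -24;0 0 -6 -32;0 0 -8 -40;0 0 -10 -48;0 0 -12 -52.8;0 0 -12 -52.8;0 0 -12 -52.8"

```text
time: 22.8
position: [0.5586, -0.2581, 0.1556]
tcp_rot: [0.932, -0.364, 0.0, -0.0]
force: [-0.9, 0.1, 1.4]
finger_gap: 0.5
grip_force: 0.0
```

```bash
python3 -c "
from h import *
S()"
```

```text
t 22.8 pos [ 0.5586 -0.2581  0.1556] rpy [-180.    -0.   -42.7] F [-0.9  0.1  1.4] T [ 0.09  0.01 -0.06] gap 0.5 gf 0.0 q [ 0.31  0.63  0.15  1.61 -0.11  0.91 -1.82]
```

Call:
apply_moves:
  motion: "-0.1 -0.1 -1.5 0;-0.1 -0.1 -3 0;-0.1 -0.1 -4 0;-0.1 -0.1 -4.6 0;-0.1 -0.1 -4.6 0;-0.1 -0.1 -4.6 0"

```text
time: 23.4
position: [0.5577, -0.2602, 0.1098]
tcp_rot: [0.931, -0.365, 0.001, -0.0]
force: [0.1, 0.4, 0.4]
finger_gap: 0.5
grip_force: 0.0
```

Call:
apply_moves:
  motion: "0 0 0 0;0 0 0 0;0 0 0 0;0 0 0 0;0 0 0 0;0 0 0 0"
  grip: 1
  newtons: 40

```text
time: 24.0
position: [0.5569, -0.2605, 0.1093]
tcp_rot: [0.931, -0.365, -0.0, 0.0]
force: [-1.6, -0.7, 1.0]
finger_gap: 0.148
grip_force: 40.0
```

Call:
apply_moves:
  motion: "0 0 0 6;0 0 0 12;0 0 0 18;0 0 0 24;0 0 0 30;0 0 0 36;0 0 0 42;0 0 0 48;0 0 0 54;0 0 0 54"

```text
time: 25.0
position: [0.5569, -0.2605, 0.1093]
tcp_rot: [0.995, 0.097, -0.0, -0.0]
force: [-0.9, -0.9, 1.0]
finger_gap: 0.151
grip_force: 40.0
```

```bash
python3 -c "
from h import *
S()"
```

```text
t 25.0 pos [ 0.5569 -0.2605  0.1093] rpy [-180.     0.    11.1] F [-0.9 -0.9  1. ] T [-0.13  0.2   0.04] gap 0.151 gf 40.0 q [ 0.48  0.68 -0.13  1.65  0.11  0.82 -1.07]
```

Call:
apply_moves:
  motion: "0 0 0 7;0 0 0 14;0 0 0 21;0 0 0 28;0 0 0 35;0 0 0 42;0 0 0 49;0 0 0 56;0 0 0 63;0 0 0 69"

```text
time: 26.0
position: [0.5566, -0.2605, 0.1092]
tcp_rot: [0.765, 0.644, -0.001, -0.0]
force: [-4.1, -0.6, 2.1]
finger_gap: 0.147
grip_force: 40.1
```

Call:
apply_moves:
  motion: "0 0 0 2;0 0 0 2;0 0 0 2"

```text
time: 26.3
position: [0.5564, -0.2604, 0.1092]
tcp_rot: [0.755, 0.656, -0.001, -0.0]
force: [-3.3, -0.6, 3.5]
finger_gap: 0.152
grip_force: 40.7
```

```bash
python3 -c "
from h import *
S()"
```

```text
t 26.3 pos [ 0.5564 -0.2604  0.1092] rpy [-179.9    0.    81.9] F [-3.3 -0.6  3.5] T [-0.15  0.75 -0.63] gap 0.152 gf 40.7 q [ 0.68  0.72 -0.47  1.64  0.4   0.88 -0.09]
```

Cap is at its stop, having turned about 125°. I'll swing it up, holding the wing lightly so it can pivot in the pads.

Call:
apply_moves:
  motion: "0 0 0 -1;0 -0.5 0.7 -1;-0.1 -1.1 1.3 -1;-0.2 -1.7 1.9 -1;-0.3 -2.4 2.4 -1;-0.4 -3.2 2.7 -1;-0.5 -4 3 -1;-0.6 -4.9 3.1 -1;-0.75 -5.7 3.15 -1;-0.75 -5.7 3.15 -1"
  newtons: 12

```text
time: 27.3
position: [0.546, -0.3187, 0.1405]
tcp_rot: [0.76, 0.649, -0.003, -0.002]
force: [-7.1, 1.8, 1.0]
finger_gap: 0.15
grip_force: 12.0
```

Run:
```python
from h import *
S()
c=cam('side');a=cv2.resize(c['pixels'][80:240,270:470],(500,400))
c=cam('scene');b=cv2.resize(c['pixels'][130:290,130:290],(300,300)); b=cv2.copyMakeBorder(b,0,100,0,0,0)
cv2.imwrite('pics/p8.png',np.hstack([a,b]))
```

```text
t 27.3 pos [ 0.546  -0.3187  0.1405] rpy [-1.796e+02  1.000e-01  8.100e+01] F [-7.1  1.8  1. ] T [ 0.6   1.73 -0.14] gap 0.15 gf 12.0 q [ 0.77  0.71 -0.49  1.56  0.38  0.98  0.01]
```

View pics/p8.png

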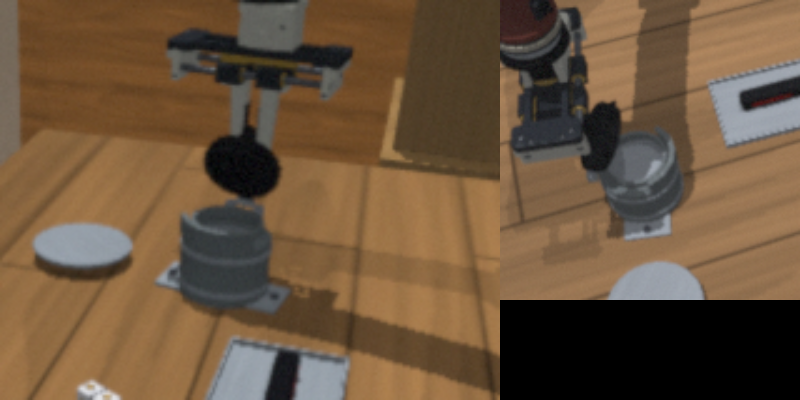

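Call:
apply_moves:
  motion: "-0.3 0 0 0;-0.4 -0.8 -0.1 0;-0.55 -1.7 -0.25 0;-0.65 -2.5 -0.6 0;-0.75 -3.2 -0.95 0;-0.85 -3.7 -1.3 0;-0.9 -4.1 -1.6 0;-0.95 -4.5 -2 0;-1 -4.9 -2.4 0;-1 -4.9 -2.4 0"

```text
time: 28.4
position: [0.5364, -0.3697, 0.1171]
tcp_rot: [0.76, 0.65, -0.003, -0.0]
force: [-8.0, 0.5, 2.4]
finger_gap: 0.15
grip_force: 12.0
```

Run:
```python
from h import *
S()
c=cam('side');p=dep(c)
m=(c['pixels'].max(-1)<60)&(p[...,2]>.10)&(p[...,2]<.2)&(abs(p[...,0]-.55)<.06)&(p[...,1]<-.25)&(p[...,1]>-.42)
q=p[m]; print(len(q),np.round(np.percentile(q,[1,50,99],axis=0),3).tolist(),'tilt',np.degrees(np.arctan(np.polyfit(q[:,2],q[:,1],1)[0])))
```

```text
t 28.4 pos [ 0.5364 -0.3697  0.1171] rpy [-179.7    0.3   81. ] F [-8.   0.5  2.4] T [0.07 1.61 0.02] gap 0.15 gf 12.0 q [ 0.83  0.76 -0.48  1.52  0.4   0.96  0.08]
688 [[0.504, -0.336, 0.105], [0.542, -0.319, 0.146], [0.582, -0.309, 0.182]] tilt -8.932853981426195
```

Call:
apply_moves:
  motion: "0 0 0 0;0 0 0 0;0 0 0 0;0 0 3 0;0 0 7 0;0 0 11 0;0 0 14 0;0 0 14 0"
  grip: 0.45

```text
time: 29.25
position: [0.544, -0.3669, 0.2633]
tcp_rot: [0.759, 0.651, 0.003, 0.007]
force: [0.5, -0.2, 0.5]
finger_gap: 0.547
grip_force: 0.0
```

Call:
apply_moves:
  motion: "1 4.5 0 3;2 9 0 6;3 13.5 0 9;4 18 0 9;5.5 22 -2 9;7 26 -5 9;8.4 29 -7 9;8.4 29 -7 9"

```text
time: 30.05
position: [0.6235, -0.0676, 0.1833]
tcp_rot: [0.702, 0.712, 0.001, -0.004]
force: [-0.2, -0.1, -0.1]
finger_gap: 0.549
grip_force: 0.0
```

```bash
python3 look.py w9.png
python3 - <<'E'
from h import *
c=cam('side','s9.png');p=dep(c)
m=(c['pixels'].max(-1)<60)&(p[...,2]>.09)&(p[...,2]<.2)&(abs(p[...,0]-.55)<.06)&(p[...,1]<-.25)&(p[...,1]>-.42)
q=p[m]; print(len(q),np.round(np.percentile(q,[1,50,99],axis=0),3).tolist(),'tilt',np.degrees(np.arctan(np.polyfit(q[:,2],q[:,1],1)[0])))
c=cam('scene','sc9.png');p=dep(c)
q=p[(abs(p[...,2]-.086)<.0045)&(abs(p[...,0]-.557)<.07)&(abs(p[...,1]+.255)<.07)]
print(cv2.minEnclosingCircle((q[:,:2]*1000).astype(np.float32)),len(q))
E
```

```text
t 30.05 pos [ 0.6235 -0.0676  0.1833] rpy [-179.8   -0.4   90.8] F [-0.2 -0.1 -0.1] T [ 0.07 -0.1  -0.03] gap 0.549 gf 0.0 q [ 0.4   0.67 -0.56  1.53  0.38  1.06 -0.24]
white px [314.  23.] 815 ctr [618.3  98.2] size [21. 40.] long axis deg 52.7 z 0.017
white px [478.   6.] 588 ctr [787.2 117.7] size [ 9. 54.] long axis deg 2.4 z 0.017
white px [171.  58.] 668 ctr [468.2  53.4] size [11. 95.] long axis deg 90.3 z 0.018
white px [318. 107.] 610 ctr [623.8  13.9] size [20. 40.] long axis deg 149.9 z 0.017
white px [369. 344.] 1076 ctr [ 698.8 -299.7] size [46. 70.] long axis deg 105.5 z 0.018
handle px [179. 162.] 1822 ctr [467.9 -47.9] size [23. 96.] long axis deg 88.8 z 0.028
696 [[0.504, -0.334, 0.096], [0.542, -0.319, 0.145], [0.582, -0.309, 0.182]] tilt -7.676288898729461
((558.670654296875, -264.8545227050781), 57.86373519897461) 377
```

Call:
apply_moves:
  motion: "0 4 0 8;0 8.1 0 16;0 8.1 -3 24;0 8.1 -6 32;0 8.1 -9 40;0 8.1 -12 48;0 8.1 -14.5 56;0 8.1 -16.5 59;0 8.1 -17.7 59;0 8.1 -17.7 59"

```text
time: 31.2
position: [0.6233, 0.0028, 0.0085]
tcp_rot: [0.268, 0.963, -0.001, -0.001]
force: [-0.4, -0.9, 0.6]
finger_gap: 0.551
grip_force: 0.0
```

Call:
apply_moves:
  motion: "0 0 0 0;0 0 0 0;0 0 0 0;0 0 0 0;0 0 3 0;0 0 7 0;0 0 11 0;0 0 15 0;0 0 15 0"
  grip: 1
  newtons: 25

```text
time: 32.1
position: [0.6272, 0.0069, 0.1664]
tcp_rot: [0.266, 0.964, 0.003, 0.006]
force: [1.7, 0.6, 0.2]
finger_gap: 0.006
grip_force: 0.0
```

The grasp missed because the commanded pose was 1 cm off the measured one. I'll look again.

Call:
apply_moves:
  motion: "0 -2 0 -8;0 -4 0.5 -16;0 -6 0.5 -24;0 -8 0.5 -32;0 -8 0.5 -40;0 -8 0.5 -48;0 -8 0.5 -56;0 -8 0.5 -60;0 -8 0.5 -60;0 -8 0.5 -60"
  grip: 0.45

```text
time: 33.1
position: [0.6233, -0.0749, 0.1643]
tcp_rot: [0.712, 0.703, -0.0, -0.0]
force: [-0.6, 0.1, -0.8]
finger_gap: 0.55
grip_force: 0.0
```

```bash
python3 look.py w10.png
```

```text
t 33.1 pos [ 0.6233 -0.0749  0.1643] rpy [-179.9    0.    89.3] F [-0.6  0.1 -0.8] T [-0.07 -0.09 -0.04] gap 0.55 gf 0.0 q [ 0.4   0.69 -0.54  1.55  0.4   1.02 -0.27]
white px [307.  13.] 721 ctr [616.8  95.9] size [21. 35.] long axis deg 51.6 z 0.017
white px [157.  52.] 790 ctr [467.3  53.6] size [11. 94.] long axis deg 88.2 z 0.018
white px [310. 105.] 680 ctr [618.    7.8] size [20. 40.] long axis deg 148.8 z 0.017
white px [372. 344.] 886 ctr [ 692.6 -293.3] size [36. 66.] long axis deg 104.0 z 0.018
handle px [169. 161.] 2060 ctr [468.1 -47.9] size [23. 96.] long axis deg 89.9 z 0.028
```

Call:
apply_moves:
  motion: "-0.5 4 0 8;-0.5 8.3 0 16;-0.5 8.3 -3 24;-0.5 8.3 -6 32;-0.5 8.3 -9 40;-0.5 8.3 -11 48;-0.5 8.3 -12 56;-0.5 8.3 -12 59.6;-0.5 8.3 -12 59.6;-0.5 8.3 -12 59.6"

```text
time: 34.15
position: [0.6189, 0.008, 0.0447]
tcp_rot: [0.27, 0.963, 0.0, 0.0]
force: [-0.4, -0.6, 0.4]
finger_gap: 0.547
grip_force: 0.0
```

Call:
apply_moves:
  motion: "-0.1 0 -1.5 0;-0.1 0 -3 0;-0.1 0 -3.8 0;-0.1 0 -3.8 0"

```text
time: 34.55
position: [0.6162, 0.0076, 0.0045]
tcp_rot: [0.269, 0.963, -0.001, -0.002]
force: [-0.6, 0.1, -0.9]
finger_gap: 0.549
grip_force: 0.0
```

Call:
apply_moves:
  motion: "0 0 0 0;0 0 0 0;0 0 0 0;0 0 0 0;0 0 3 0;0 0 7 0;0 0 11 0;0 0 15 0;0 0 15 0"
  grip: 1

```text
time: 35.45
position: [0.6212, 0.0098, 0.1632]
tcp_rot: [0.269, 0.963, 0.003, 0.006]
force: [0.5, 0.0, -0.0]
finger_gap: 0.206
grip_force: 25.0
```

Call:
apply_moves:
  motion: "-1 -4.5 1 -8;-2 -9 1 -16;-3 -13.5 1 -24;-4 -18 1 -32;-5 -22 1 -40;-6.2 -26.8 1 -48;-6.2 -26.8 1 -56;-6.2 -26.8 1 -64;-6.2 -26.8 1 -66;-6.2 -26.8 1 -66"

```text
time: 36.45
position: [0.5554, -0.2595, 0.1663]
tcp_rot: [0.749, 0.662, -0.0, -0.0]
force: [-0.4, 1.1, -0.6]
finger_gap: 0.207
grip_force: 25.0
```

Call:
apply_moves:
  motion: "0 0 0 0;0 0 0 0"

```text
time: 36.65
position: [0.5557, -0.2596, 0.1665]
tcp_rot: [0.75, 0.662, -0.0, -0.0]
force: [-0.4, 0.5, -0.0]
finger_gap: 0.204
grip_force: 25.0
```

Call:
apply_moves:
  motion: "0.1 0 -3 0;0.1 0 -5.5 0;0.1 0 -6.7 0;0.1 0 -6.7 0;0.1 0 -6.7 0"

```text
time: 37.15
position: [0.5574, -0.26, 0.1003]
tcp_rot: [0.75, 0.661, 0.0, 0.0]
force: [0.4, -0.2, 0.0]
finger_gap: 0.205
grip_force: 25.0
```

Call:
apply_moves:
  motion: "0 0 0 0;0 0 0 0;0 0 0 0;0 0 4 0;0 0 8 0;0 -3 12 0;0 -7 14 0;0 -10 15 0;0 -10 15 0"
  grip: 0.45

```text
time: 38.05
position: [0.5556, -0.3672, 0.2514]
tcp_rot: [0.754, 0.657, -0.001, 0.003]
force: [-0.3, -0.8, -0.6]
finger_gap: 0.553
grip_force: 0.0
```

Run:
```python
from h import *
S()
a=cam('wrist')['pixels'][0:300,160:480];c=cam('scene')['pixels']
cv2.imwrite('pics/p11.png',np.hstack([cv2.resize(a,(320,300)),cv2.resize(c[140:290,160:380],(440,300))]))
```

```text
t 38.05 pos [ 0.5556 -0.3672  0.2514] rpy [179.8   0.3  82.2] F [-0.3 -0.8 -0.6] T [-0.05 -0.09 -0.02] gap 0.553 gf 0.0 q [ 0.84  0.67 -0.56  1.32  0.36  1.25  0.14]
```

View pics/p11.png

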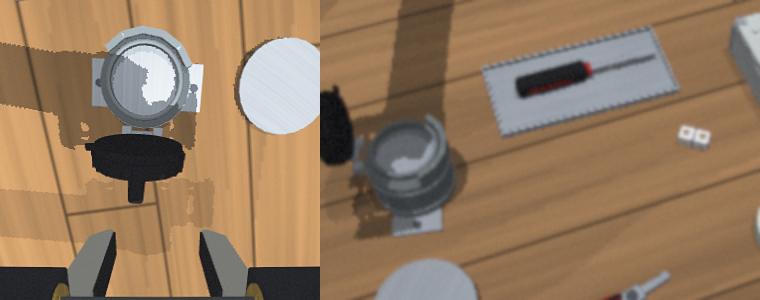

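Run:
```python
from h import *
for n in('wrist','scene'):
    p=dep(cam(n)); q=p[np.hypot(p[...,0]-.557,p[...,1]+.26)<.03]; print(n,len(q),np.round(np.percentile(q[:,2],[1,10,50,90,99]),3))
    w=q[(q[:,2]>.014)&(q[:,2]<.05)]
    if len(w)>10: print(cv2.minAreaRect((w[:,:2]*1000).astype(np.float32)),len(w))
```

```text
wrist 3260 [0.058 0.059 0.06  0.415 0.415]
scene 328 [0.057 0.059 0.061 0.063 0.064]
```

Call:
apply_moves:
  motion: "0.7 4.5 0 0;1.4 9 0 0;2.1 13.5 0 0;2.8 18 0 0;3.5 22.5 0 0;4.2 27 -1 0;4.9 31.5 -3 0;5.6 35 -5 0;6.2 38 -7 0;6.2 38 -7 0"

```text
time: 39.25
position: [0.6156, 0.0289, 0.1769]
tcp_rot: [0.746, 0.666, -0.001, -0.004]
force: [-0.2, 0.7, -0.6]
finger_gap: 0.55
grip_force: 0.0
```

```bash
python3 look.py
```

```text
t 39.25 pos [0.6156 0.0289 0.1769] rpy [-179.6   -0.2   83.5] F [-0.2  0.7 -0.6] T [-0.    0.01 -0.01] gap 0.55 gf 0.0 q [ 0.24  0.66 -0.56  1.56  0.38  1.03 -0.53]
white px [470.  47.] 2525 ctr [780.7 154.9] size [81. 89.] long axis deg 172.5 z 0.02
white px [313. 118.] 612 ctr [618.2  98.5] size [20. 40.] long axis deg 52.7 z 0.017
white px [185. 173.] 513 ctr [467.   53.2] size [11. 95.] long axis deg 88.9 z 0.018
handle px [201. 244.] 894 ctr [468.5 -30.4] size [22. 61.] long axis deg 88.4 z 0.028
```

Call:
apply_moves:
  motion: "0.2 4 0 -8;0.2 7 -2 -16;0.2 7 -5 -24;0.2 7 -8 -30.5;0.2 7 -11 -30.5;0.2 7 -13 -30.5;0.2 7 -13.2 -30.5;0.2 7 -13.2 -30.5;0.2 7 -13.2 -30.5"

```text
time: 40.2
position: [0.6219, 0.09, 0.0494]
tcp_rot: [0.898, 0.44, 0.002, 0.0]
force: [1.2, 0.1, 0.5]
finger_gap: 0.55
grip_force: 0.0
```

Run:
```python
from h import *
S()
p0=dep(dict(np.load('/tmp/scene0.npz')))
c=cam('scene');p=dep(c)
d=(p[...,2]-p0[...,2]); r=np.hypot(p[...,0]-.557,p[...,1]+.26)
px=c['pixels'].astype(int)
m=(px.min(-1)>150)&(px.max(-1)-px.min(-1)<40)&(p[...,0]>.2)&(p[...,0]<1)&(abs(p[...,1])<.6)
n,l,s,cc=cv2.connectedComponentsWithStats(m.astype(np.uint8))
for i in range(1,n):
    if s[i][4]>15: print(np.round(cc[i]),s[i][4],np.round(np.median(p[l==i],axis=0),3))
```

```text
t 40.2 pos [0.6219 0.09   0.0494] rpy [ 1.799e+02 -1.000e-01  5.220e+01] F [1.2 0.1 0.5] T [ 0.03 -0.05 -0.01] gap 0.55 gf 0.0 q [ 0.02  0.8  -0.34  1.65  0.36  0.75 -1.15]
[409. 171.] 3276 [0.599 0.28  0.067]
[297. 167.] 300 [0.432 0.027 0.004]
[313. 181.] 420 [0.498 0.048 0.004]
[257. 196.] 290 [ 0.496 -0.114  0.004]
[202. 216.] 344 [ 0.549 -0.26   0.061]
[398. 252.] 530 [0.788 0.162 0.025]
[215. 250.] 67 [ 0.619 -0.254  0.005]
[201. 252.] 69 [ 0.612 -0.288  0.005]
[212. 293.] 1797 [ 0.734 -0.284  0.02 ]
[325. 282.] 39 [ 0.793 -0.032  0.012]
[432. 366.] 1096 [ 0.941  0.39  -0.749]
[479. 361.] 19 [ 0.99   0.557 -0.75 ]
[375. 383.] 20 [ 0.923  0.142 -0.75 ]
[405. 391.] 47 [ 0.985  0.241 -0.748]
[344. 397.] 98 [ 0.925  0.024 -0.749]
```

Call:
apply_moves:
  motion: "-0.4 0.8 0 0;-0.4 0.8 -2 0;-0.4 0.8 -3.5 0;-0.4 0.8 -4.4 0;-0.4 0.8 -4.4 0;-0.4 0.8 -4.4 0"

```text
time: 40.85
position: [0.6168, 0.0981, 0.0037]
tcp_rot: [0.898, 0.44, 0.0, -0.0]
force: [-0.3, 0.3, -0.2]
finger_gap: 0.551
grip_force: 0.0
```

Call:
apply_moves:
  motion: "0 0 0 0;0 0 0 0;0 0 0 0;0 0 0 0;0 0 3 0;0 0 7 0;0 0 11 0;0 0 15 0;0 0 16 0"
  grip: 1

```text
time: 41.75
position: [0.6194, 0.0991, 0.1689]
tcp_rot: [0.898, 0.44, 0.005, 0.001]
force: [0.3, -0.5, -0.3]
finger_gap: 0.209
grip_force: 25.0
```

Call:
apply_moves:
  motion: "-0.8 -4.5 0 4;-1.6 -9 0 8;-2.4 -13.5 0 12;-3.2 -18 0 16;-4 -22.5 0 20;-4.8 -27 0 24;-5.5 -31.5 0 28;-6.2 -35.8 0 30;-6.2 -35.8 0 30;-6.2 -35.8 0 30"

```text
time: 42.75
position: [0.5534, -0.2614, 0.1623]
tcp_rot: [0.754, 0.656, -0.0, -0.001]
force: [0.3, 0.4, -0.1]
finger_gap: 0.21
grip_force: 25.0
```

Call:
apply_moves:
  motion: "0 0 0 0;0 0 0 0"

```text
time: 42.95
position: [0.5552, -0.2575, 0.1636]
tcp_rot: [0.752, 0.659, 0.0, -0.0]
force: [-0.4, 0.5, -0.6]
finger_gap: 0.212
grip_force: 25.0
```

Call:
apply_moves:
  motion: "0.2 -0.2 -3 0;0.2 -0.2 -5.5 0;0.2 -0.2 -6.4 0;0.2 -0.2 -6.4 0;0.2 -0.2 -6.4 0"

```text
time: 43.45
position: [0.5577, -0.2613, 0.1007]
tcp_rot: [0.753, 0.658, 0.001, 0.001]
force: [-0.1, 0.2, -0.1]
finger_gap: 0.21
grip_force: 25.0
```

Call:
apply_moves:
  motion: "0 0 0 0;0 0 0 0;0 0 0 0;0 0 4 0;0 0 8 0;0 -3 12 0;-0.5 -7 14 0;-1.2 -11 15 0;-1.2 -11 15 0;-1.2 -11 15 0"
  grip: 0.45

```text
time: 44.45
position: [0.544, -0.3733, 0.2497]
tcp_rot: [0.754, 0.657, 0.0, 0.0]
force: [0.4, 0.1, 0.1]
finger_gap: 0.549
grip_force: 0.0
```

Run:
```python
from h import *
S()
c=cam('wrist','w12.png');p=dep(c)
m=(c['pixels'].max(-1)<75)&(p[...,2]>.09)&(p[...,2]<.2)&(abs(p[...,0]-.55)<.07)&(p[...,1]<-.28)&(p[...,1]>-.42)
q=p[m]; print('cap',len(q),np.round(np.percentile(q,[1,50,99],axis=0),3).tolist())
w=q[q[:,1]<-.345]; print('wing',len(w),np.round(np.percentile(w,[1,50,99],axis=0),3).tolist(), np.polyfit(w[:,1],w[:,0],1))
print('disc front/top',np.round(q[q[:,2]>np.percentile(q[:,2],95)].mean(0),3))
```

```text
t 44.45 pos [ 0.544  -0.3733  0.2497] rpy [180.   -0.   82.1] F [0.4 0.1 0.1] T [-0.04 -0.07 -0.04] gap 0.549 gf 0.0 q [ 0.87  0.66 -0.58  1.33  0.36  1.25  0.14]
cap 4052 [[0.504, -0.363, 0.109], [0.542, -0.326, 0.168], [0.583, -0.309, 0.183]]
wing 342 [[0.531, -0.365, 0.164], [0.539, -0.355, 0.167], [0.574, -0.345, 0.17]] [0.48650886 0.71246608]
disc front/top [ 0.543 -0.33   0.183]
```

View pics/w12.png

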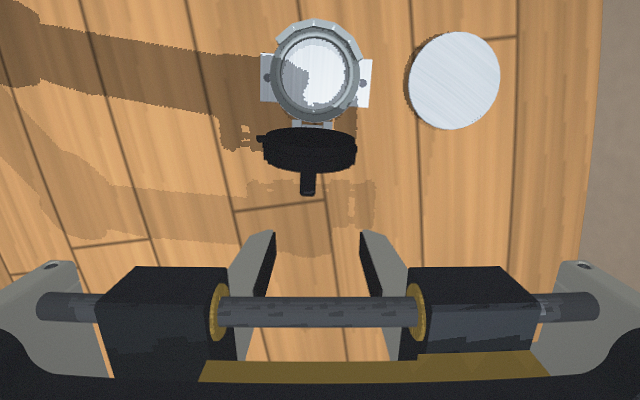

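Call:
apply_moves:
  motion: "-0.6 1.5 -3 0;-0.6 1.5 -6 0;-0.6 1.5 -9 0;-0.6 1.5 -11 0;-0.6 1.5 -12.3 0;-0.6 1.5 -12.3 0;-0.6 1.5 -12.3 0"

```text
time: 45.2
position: [0.5396, -0.3562, 0.1274]
tcp_rot: [0.753, 0.658, 0.001, 0.0]
force: [0.9, -1.3, 0.4]
finger_gap: 0.551
grip_force: 0.0
```

Call:
apply_moves:
  motion: "0 0 0 0;0 0 0 0;0 0 0 0;0 0 0 0;0 0 0 0"
  grip: 1
  newtons: 12

```text
time: 45.7
position: [0.5386, -0.3571, 0.1269]
tcp_rot: [0.753, 0.658, -0.0, 0.0]
force: [-2.8, 0.4, 2.2]
finger_gap: 0.165
grip_force: 1.4
```

```bash
python3 -c "
from h import *
S()"
```

```text
t 45.7 pos [ 0.5386 -0.3571  0.1269] rpy [-180.     0.    82.2] F [-2.8  0.4  2.2] T [-0.08  0.57 -0.01] gap 0.165 gf 1.4 q [ 0.85  0.75 -0.54  1.53  0.44  0.98  0.05]
```

Call:
apply_moves:
  motion: "0 0 0 0;0 0 0 0;0 0 0 0;0.1 0.7 0.5 0;0.3 1.5 0.9 0;0.4 2.3 1.2 0;0.6 3.1 1.4 0;0.7 4 1.5 0;0.7 4 1.5 0"

```text
time: 46.6
position: [0.5458, -0.316, 0.1417]
tcp_rot: [0.753, 0.658, -0.0, -0.0]
force: [-0.7, -2.3, -3.2]
finger_gap: 0.156
grip_force: 15.0
```

```bash
cat > cap.py <<'E'
from h import *
S()
for n in('side','scene'):
    c=cam(n);p=dep(c)
    m=(c['pixels'].max(-1)<60)&(p[...,2]>.088)&(p[...,2]<.19)&(abs(p[...,0]-.55)<.07)&(p[...,1]<-.2)&(p[...,1]>-.42)
    q=p[m]; print(n,len(q),np.round(np.percentile(q,[1,50,99],axis=0),3).tolist(),'dy/dz tilt %.1f'%np.degrees(np.arctan(np.polyfit(q[:,2],q[:,1],1)[0])))
E
python3 cap.py
```

```text
t 46.6 pos [ 0.5458 -0.316   0.1417] rpy [-180.     0.    82.3] F [-0.7 -2.3 -3.2] T [-0.77  0.04 -0.22] gap 0.156 gf 15.0 q [ 0.8   0.72 -0.54  1.56  0.42  0.98 -0.01]
side 630 [[0.51, -0.315, 0.098], [0.548, -0.283, 0.148], [0.588, -0.268, 0.18]] dy/dz tilt 15.2
scene 431 [[0.524, -0.32, 0.116], [0.573, -0.289, 0.168], [0.594, -0.269, 0.181]] dy/dz tilt 30.2
```

Call:
apply_moves:
  motion: "0.15 0.8 0 0;0.3 1.7 -0.2 0;0.45 2.5 -0.45 0;0.6 3.3 -0.8 0;0.75 4 -1.3 0;0.9 4.7 -1.8 0;1 5.3 -2.5 0;1.1 5.7 -3.1 0;1.1 5.7 -3.4 0;1.1 5.7 -3.4 0"

```text
time: 47.7
position: [0.5576, -0.2564, 0.1074]
tcp_rot: [0.753, 0.659, 0.002, -0.002]
force: [-0.2, 4.7, 1.1]
finger_gap: 0.157
grip_force: 12.0
```

```bash
python3 cap.py
```

```text
t 47.7 pos [ 0.5576 -0.2564  0.1074] rpy [180.   -0.3  82.4] F [-0.2  4.7  1.1] T [ 0.77  0.07 -0.14] gap 0.157 gf 12.0 q [ 0.71  0.73 -0.52  1.65  0.44  0.88 -0.12]
side 437 [[0.517, -0.28, 0.089], [0.556, -0.234, 0.105], [0.596, -0.217, 0.155]] dy/dz tilt -22.1
scene 351 [[0.536, -0.295, 0.091], [0.588, -0.249, 0.105], [0.602, -0.217, 0.124]] dy/dz tilt 38.2
```

Call:
apply_moves:
  motion: "0 0 0 0;0 -0.3 0 0;0 -0.3 3 0;0 -0.3 7 0;0 -3 11 0;0 -7 14 0;0 -10.5 16 0;0 -10.5 16 0;0 -10.5 16 0"
  grip: 0.45

```text
time: 48.7
position: [0.5558, -0.3673, 0.2675]
tcp_rot: [0.755, 0.656, -0.0, 0.0]
force: [0.3, 0.5, 0.2]
finger_gap: 0.55
grip_force: 0.0
```

Run:
```python
from h import *
S()
c=cam('wrist');p=dep(c)
for nm,lo,hi in(('wing',.118,.15),('disc',.09,.115)):
    m=(c['pixels'].max(-1)<75)&(p[...,2]>lo)&(p[...,2]<hi)&(abs(p[...,0]-.557)<.06)&(abs(p[...,1]+.26)<.06)
    q=p[m]; r=cv2.minAreaRect((q[:,:2]*1000).astype(np.float32)); w,h=r[1]
    A=np.c_[q[:,:2]-[.557,-.26],np.ones(len(q))]; k=np.linalg.lstsq(A,q[:,2],rcond=None)[0]
    print(nm,len(q),np.round(r[0],1),np.round(r[1]),'ax %.1f'%(r[2]+(0 if w>h else 90)),'slopes',np.round(k,3))
```

```text
t 48.7 pos [ 0.5558 -0.3673  0.2675] rpy [1.8e+02 1.0e-01 8.2e+01] F [0.3 0.5 0.2] T [ 0.02 -0.1  -0.01] gap 0.55 gf 0.0 q [ 0.85  0.66 -0.58  1.28  0.36  1.3   0.14]
wing 835 [ 557.5 -260.1] [59. 14.] ax 78.9 slopes [-0.069  0.038  0.131]
disc 2566 [ 557.3 -260.4] [86. 87.] ax 123.4 slopes [-0.014  0.092  0.104]
```

Call:
apply_moves:
  motion: "0.3 4 0 0;0.3 8.5 0 0;0.3 12.7 -2 0;0.3 12.7 -6 0;0.3 12.7 -10 0;0.3 12.7 -12.5 0;0.3 12.7 -13.3 0;0.3 12.7 -13.7 0;0.3 12.7 -14 0;0.3 12.7 -14 0"
  grip: 1

```text
time: 49.75
position: [0.5592, -0.2363, 0.1303]
tcp_rot: [0.753, 0.658, -0.0, -0.001]
force: [-5.5, 1.8, 7.7]
finger_gap: 0.004
grip_force: 3.6
```

Call:
apply_moves:
  motion: "0 0 -0.2 0;0 0 -0.4 0;0 0 -0.4 0"

```text
time: 50.05
position: [0.5605, -0.2363, 0.1298]
tcp_rot: [0.753, 0.658, 0.001, 0.001]
force: [-7.7, 2.9, 21.4]
finger_gap: 0.005
grip_force: 10.9
```

Call:
apply_moves:
  motion: "0 0 1.5 0;0 -1 2.5 0;-0.1 -2.3 2.5 0;-0.1 -2.3 2.5 0;-0.1 -2.3 2.5 0;-0.1 -2.3 2.5 0"
  grip: 0.5

```text
time: 50.65
position: [0.5582, -0.2606, 0.1478]
tcp_rot: [0.753, 0.658, -0.0, -0.001]
force: [0.1, 0.1, -0.1]
finger_gap: 0.468
grip_force: 0.0
```

Call:
apply_moves:
  motion: "-0.1 0 -1.5 0;-0.1 0 -3 0;-0.1 0 -3.8 0;-0.1 0 -3.8 0;-0.1 0 -3.8 0"

```text
time: 51.15
position: [0.5579, -0.2608, 0.1105]
tcp_rot: [0.753, 0.658, 0.0, -0.0]
force: [0.6, -0.4, -0.1]
finger_gap: 0.497
grip_force: 0.0
```

Call:
apply_moves:
  motion: "0 0 0 0;0 0 0 0;0 0 0 0;0 0 0 0;0 0 0 0;0 0 0 0"
  grip: 1
  newtons: 40

```text
time: 51.75
position: [0.5568, -0.2609, 0.1109]
tcp_rot: [0.754, 0.657, -0.001, -0.001]
force: [-3.2, 0.8, 2.5]
finger_gap: 0.151
grip_force: 39.1
```

Call:
apply_moves:
  motion: "0 0 0 -6;0 0 0 -13;0 0 0 -20;0 0 0 -27;0 0 0 -34;0 0 0 -41;0 0 0 -48;0 0 0 -55;0 0 0 -62;0 0 0 -62"

```text
time: 52.75
position: [0.5566, -0.2608, 0.1109]
tcp_rot: [0.984, 0.176, -0.001, -0.0]
force: [-3.4, 0.6, 4.8]
finger_gap: 0.151
grip_force: 39.5
```

```bash
python3 -c "
from h import *
S()"
```

```text
t 52.75 pos [ 0.5566 -0.2608  0.1109] rpy [-1.80e+02  1.00e-01  2.03e+01] F [-3.4  0.6  4.8] T [ 0.23  0.88 -0.06] gap 0.151 gf 39.5 q [ 0.54  0.69 -0.23  1.65  0.2   0.83 -0.99]
```

Call:
apply_moves:
  motion: "0 0 0 -7;0 0 0 -14;0 0 0 -21;0 0 0 -28;0 0 0 -35;0 0 0 -42;0 0 0 -49;0 0 0 -56;0 0 0 -62;0 0 0 -64"

```text
time: 53.75
position: [0.5569, -0.2603, 0.1108]
tcp_rot: [0.928, -0.372, -0.001, -0.0]
force: [-3.1, 1.8, 6.2]
finger_gap: 0.145
grip_force: 39.6
```

Call:
apply_moves:
  motion: "0 0 0 -1;0 0 0 -1;0 0 0 -1"

```text
time: 54.05
position: [0.5569, -0.2602, 0.1108]
tcp_rot: [0.926, -0.379, -0.001, -0.0]
force: [-3.5, 1.4, 5.7]
finger_gap: 0.149
grip_force: 39.6
```

```bash
python3 -c "
from h import *
S()"
```

```text
t 54.05 pos [ 0.5569 -0.2602  0.1108] rpy [ 1.80e+02  1.00e-01 -4.45e+01] F [-3.5  1.4  5.7] T [0.44 0.86 0.15] gap 0.149 gf 39.6 q [ 0.35  0.68  0.09  1.65 -0.08  0.82 -1.88]
```

Call:
apply_moves:
  motion: "0 0 0 -1.5;0 0 0 -3;0 0 0 -3"

```text
time: 54.35
position: [0.5571, -0.2603, 0.1109]
tcp_rot: [0.915, -0.403, -0.001, -0.0]
force: [-3.7, 1.8, 6.0]
finger_gap: 0.149
grip_force: 39.9
```

```bash
python3 -c "
from h import *
S()"
```

```text
t 54.35 pos [ 0.5571 -0.2603  0.1109] rpy [ 1.80e+02  1.00e-01 -4.75e+01] F [-3.7  1.8  6. ] T [0.51 0.91 0.17] gap 0.149 gf 39.9 q [ 0.34  0.68  0.11  1.65 -0.09  0.82 -1.92]
```

Call:
apply_moves:
  motion: "0 0 0 -2;0 0 0 -4;0 0 0 -6;0 0 0 -6"

```text
time: 54.75
position: [0.558, -0.2608, 0.1108]
tcp_rot: [0.892, -0.451, 0.0, 0.0]
force: [-3.3, 0.8, 5.0]
finger_gap: 0.154
grip_force: 42.0
```

```bash
python3 -c "
from h import *
S()"
```

```text
t 54.75 pos [ 0.558  -0.2608  0.1108] rpy [180.   -0.  -53.7] F [-3.3  0.8  5. ] T [0.45 0.67 0.87] gap 0.154 gf 42.0 q [ 0.32  0.68  0.14  1.65 -0.12  0.82 -2.  ]
```

The stop was felt (0.87 N m). I'll release, back off and check everything.

Call:
apply_moves:
  motion: "0 0 0 1;0 0 0 1;0 0 0 1;0 0 3 1;0 0 7 1;0 0 11 1;0 -4 14 9;0 -8 16 17;0 -11 16 25;0 -11 16 25"
  grip: 0.45

```text
time: 55.75
position: [0.5555, -0.378, 0.2706]
tcp_rot: [0.968, -0.252, 0.001, 0.002]
force: [-0.6, -0.1, -0.5]
finger_gap: 0.549
grip_force: 0.0
```

Call:
apply_moves:
  motion: "0 0 0 8;0 0 0 16;0 0 0 24;0 0 0 32;0 0 0 40;0 0 0 48;0 0 0 56;0 0 0 64;0 0 0 72;0 0 0 80"

```text
time: 56.75
position: [0.5581, -0.3697, 0.2699]
tcp_rot: [0.901, 0.435, 0.0, -0.001]
force: [-0.0, -0.9, -0.3]
finger_gap: 0.547
grip_force: 0.0
```

Call:
apply_moves:
  motion: "0 0 0 8;0 0 0 16;0 0 0 24;0 0 0 30;0 0 0 36;0 0 0 36"

```text
time: 57.35
position: [0.5579, -0.37, 0.2699]
tcp_rot: [0.724, 0.69, 0.0, -0.001]
force: [-0.6, 0.5, 0.4]
finger_gap: 0.547
grip_force: 0.0
```

```bash
python3 - <<'E'
from h import *
S()
c=cam('wrist');p=dep(c)
for nm,lo,hi in(('wing',.12,.15),('disc',.09,.112)):
    m=(c['pixels'].max(-1)<75)&(p[...,2]>lo)&(p[...,2]<hi)&(abs(p[...,0]-.557)<.06)&(abs(p[...,1]+.26)<.06)
    q=p[m]; r=cv2.minAreaRect((q[:,:2]*1000).astype(np.float32)); w,h=r[1]
    A=np.c_[q[:,:2]-[.557,-.26],np.ones(len(q))]; k=np.linalg.lstsq(A,q[:,2],rcond=None)[0]
    print(nm,len(q),np.round(r[0],1),np.round(r[1]),'ax %.1f'%(r[2]+(0 if w>h else 90)),'slopes',np.round(k,3))
s=cam('scene')['pixels']
cv2.imwrite('pics/p13.png',np.hstack([cv2.resize(c['pixels'][0:300,160:480],(320,300)),cv2.resize(s[110:320,150:480],(472,300))]))
E
python3 lid.py
```

```text
t 57.35 pos [ 0.5579 -0.37    0.2699] rpy [-1.80e+02 -1.00e-01  8.72e+01] F [-0.6  0.5  0.4] T [ 0.03 -0.05  0.03] gap 0.547 gf 0.0 q [ 0.79  0.65 -0.46  1.27  0.28  1.29  0.29]
wing 825 [ 557.4 -258.9] [14. 60.] ax 132.1 slopes [0.013 0.022 0.129]
disc 2847 [ 557.9 -260.1] [85. 89.] ax 121.7 slopes [-0.022  0.051  0.102]
t 57.45 pos [ 0.5579 -0.3703  0.2702] rpy [-1.80e+02 -1.00e-01  8.71e+01] F [-0.1 -0.5 -0.4] T [ 0.03 -0.1  -0.07] gap 0.552 gf 0.0 q [ 0.79  0.65 -0.46  1.27  0.28  1.29  0.29]
side 2735 lid slope ang from fit 0.26605549027789516 top pt [0.555 0.237 0.07 ] ymin pt [0.554 0.205 0.065]
scene 932 lid slope ang from fit -1.7678649213983972 top pt [0.558 0.253 0.074] ymin pt [0.553 0.207 0.045]
```

View pics/p13.png

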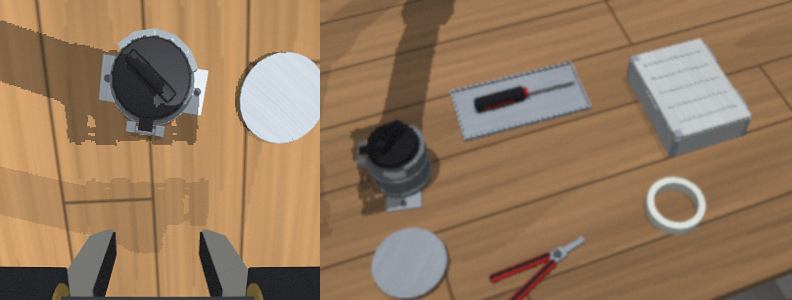

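Wing is at 132°, which is tight. The cap and lid are down, the screwdriver is in the tray, and nothing is left on the bench but the bystanders. Handing in.

```bash
python3 -c "
from station import ctrl
print(ctrl.job_done())"
```

```text
the job is handed in; nothing more can be done
None
```

The job is handed in at about 57 s with no verdict shown: bush in the shut box, both blocks in the tightly capped canister, and the screwdriver back in its tray; the blocks couldn't be seen inside the canister, but none was left on the bench.

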